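# Feed the badge paddle through the UV box's flap and switch the lamp on

### The arm

A 7-joint arm with a two-finger parallel gripper is mounted at the origin on the work surface. World frame = base frame: x ahead of the robot, y to its left, z up, the work surface at z = 0. Lengths are in m, angles in rad, forces in N, time in s.
With the tool pointing down it reaches from about 0.35 to 0.9 m from the base axis. Payload 8.1 kg.
Tool frame: the origin (TCP) lies midway between the tips of the shut fingers; the grasp point (between the pads) lies 19 mm behind it; z points along the fingers, y is the line along which they close (so a half turn about z gives the same grasp; the last joint's range is limited). The gripper opens to 92 mm and grips with 3 to 60 N. Pads are 19 mm wide; open, the fingers measure 130 mm over their backs; the gripper's body (75 mm by 190 mm) begins 47 mm behind the grasp point.
Start: joints at [1.048, 0.434, 0.025, 1.573, -0.012, 1.134, -0.075], TCP at [0.255, -0.571, 0.227] pointing down, gripper open.
Joint ranges: [-2.62, 2.62], [-0.44, 2.09], [-1.27, 1.32], [0.08, 2.57], [-1.32, 4.46], [0.12, 2], [-2.74, 2.74]. Speed limits (rad/s): [2.22, 2.22, 3.01, 3.01, 3.14, 3.14, 3.14].

### API

Orientations are given as a rotation vector (axis times angle).
In Python, from cell import arm gives the robot as it stands.
- The arm moves only by the tool move_arm, never from a script. Its argument "motion" is a list of rows, each an object of numbers: "tx", "ty", "tz": the shift along the tool's x, y, z normalised to -1 to 1, where 1 is 1000 mm; "twist": the turn about the tool's z normalised to -1 to 1, where 1 is pi/2 rad. In form: [{"tx": .., "ty": .., "tz": .., "twist": ..}, ...]. A call has 1 to 12 rows; each row shifts and turns the commanded pose from where the row before left it, along the tool's axes as they then stand; what a row does not reach is not made up. A row lasts 1/10 s, in which the tool goes at most 50 mm and 8.59 degrees, less where a joint would pass 70% of its speed; a pose out of reach is approached as far as the arm can. A call with a number of a shift or a turn outside -1 to 1 is refused whole. A call with a gripper value outside its range is refused whole. "gripper" is the gripper's target within -1 to 1 (shut at 1, half-way at 0, fully open at -1), set as the call begins (left out, the last holds). The fingers move at their own pace and stop on an object; "squeeze" is the grip in N (left out, the last holds). Time passes only in rows, so rows that do not move let the fingers close. It gives the time, the measured TCP pose, the force, the opening and the grip force at its end, in the units of the state.
- arm.observe(): the state, without advancing time (a new reading comes with each control period).
- arm.get_image(name): name is "side" or "top" or "wrist"; returns the picture (420x560x3 uint8, red, green, blue); there is no depth.
- arm.calibration(name): a dict with "K" (3x3 intrinsics, pixels), "T" (4x4, takes a point from camera to world coordinates). Camera axes: x right, y down, z forward; pixel columns grow to the right and rows downward; lengths in m; the calibration is good to about 2 mm. A picture is of the moment at which its call begins: read the wrist's pose just before it. calibration takes no time and is no camera call; for the wrist camera it gives the pose at the moment of the call.
- arm.sign_off(): hands the job in; it is judged then, once.
Trained networks look in the newest picture that a camera, given by its name, has taken for a name from the list of things; names that differ only in an ending like _2 or _b are one class to them, and where a whole thing is asked for, a point or a joint stands for the part that bears it (a point fixed in the world has none). Each returns a list of dicts, best first, with "conf" (0 to 1); they miss things now and then, are a little off and sometimes report something else, mostly with a low value. They report only what shows in the picture. A call takes as long as a camera call. They do not tell look-alikes from the thing itself.
- arm.look_for(camera, query): "point" ([column, row] as shares, 0 to 1, of the picture: columns of its width, rows of its height, amid what is visible of it).
- arm.regions_of(camera, query): "region" (420x560 bool, what is visible of it) and "point" ([column, row] as shares, 0 to 1, of the picture: columns of its width, rows of its height, amid what is visible of it).
- arm.place_of(camera, query): "point" ([column, row] as shares, 0 to 1, of the picture: columns of its width, rows of its height: a listed point, or the origin of a listed thing).
The state is a dict: "clock": time; "joints": joint angles; "dq": joint speeds; "joint_efforts": joint torques, N m; "position": TCP position; "ee_rot": TCP orientation; "force": force on the tool from outside, world axes, zero at the start; "ft_torque": the same for the moment, N m; "width": opening from 0.0 (shut) to 1.0 (fully open); "gripper_force": force on a finger pad.
Only numpy, scipy, OpenCV 4.12 (cv2) and the standard library are available. Lean on these libraries where they do the work, as an engineer would, in place of code of your own. Each camera call takes 0.05 s, during which the arm holds its last target. There are 200 camera calls.

### The job

Cure the badges on the blue paddle: lift it out of the drying rack, set it down flat on the infeed board in front of the UV box's flap, front edge towards the flap and tongue towards you, and let go of it. Then take it from its tongue end and push it in through the spring flap, flat, until all of it is inside, and draw back so that the flap swings fully shut behind it. Only then push the lamp lever all the way over to on, and leave everything else on the table where it is.

Things in the scene. Friction and masses are not known exactly. Their poses are not given: they have to be found in the camera images.
- paddle_blue: blue curing paddle, 125 mm long, about 100 g, with four pale badges. Plate 65 (x) x 60 (y) x 5 mm, with a tongue at its -x end and a grip bar on top. Origin: on the underside, below the bar's middle and the centre of mass; x points away from the tongue (front edge at x = +45 mm, tongue's end at -80 mm), z up. Starts flat in one of the rack's bays, tongue towards the robot's side
- paddle_blue_tail (a point): end of the blue paddle's tongue, 2.5 mm above the underside. The tongue is 60 mm long, 16 mm wide, 5 mm thick, on the paddle's centre line, its underside level with the plate's
- paddle_blue_front (a point): the middle of the blue paddle's front edge (opposite the tongue), 2.5 mm above the underside
- paddle_blue_bar (a point): top of the middle of the blue paddle's wooden grip bar: 36 mm along the paddle's x, 12 mm wide, standing from 5 to 34 mm above the underside
- paddle_red: a red plastic paddle like paddle_blue (same sizes and axes), lying in another bay of the rack; to be left there
- paddle_yellow: a yellow plastic paddle like paddle_blue (same sizes and axes), lying in another bay of the rack; to be left there
- rack: white fixed drying rack, a shallow tray 155 (x) x 242 (y) mm: floor 5 mm thick, walls and two dividers along x 14 mm high; three bays side by side along y, 79 mm apart (74 mm clear). Origin: under its centre, on the table; x points from the paddles' tongues to their fronts
- uvbox: white UV curing box with amber roof, fixed, housing 150 mm wide. Origin: on the table straight below the flap's hinge, mid-width; x points into the box (away from the robot), z up. Port 92 mm wide; its fixed lintel spans x 0 to 10 mm, underside 147 mm above the table. Roof top 153 mm. Inside: 92 mm wide, clear to x = +222 mm, floor 75 mm above the table
- infeed (a point): centre of the aluminium infeed board's top, in front of the box (box x -175 to 0 mm), 75 mm above the table and level with the box's floor; blue side lips stand 6 mm above the board, 84 mm clear between them
- flap (a joint): angle of the port's spring flap (rad): 0 hangs shut, grows as its lower edge swings inward, to 1.45. Hinge 145 mm above the table (70 mm above the floor); a weak spring (0.02 to 0.08 N m) returns it; about 0.5 N at its edge opens it. It can only shut once the end of the 5 mm thick tongue is about 15 mm past the hinge line and nothing else is under it
- flap_edge (a point): middle of the flap's lower edge, 66.5 mm from the hinge and, when shut, 3.5 mm above the floor. The grey panel is 86 mm wide, 3 mm thick
- lamp_lever (a joint): lamp lever (rad): near 0 = off, leaning towards the robot; 1.0 = on, leaning away (towards the box's +x). It turns about an axis along the box's y, pivot 62 mm above the table at box x -10, y -135 mm; needs about 1 N at its knob and stays where it is left
- lamp_lever_tip (a point): centre of the lever's red ball knob (26 mm diameter), 80 mm from the pivot; about 132 mm above the table at either end of its swing, 142 mm at mid-swing
- tape: roll of paper tape lying flat, 52 mm across, 18 mm high; origin under its centre
- glue: white glue bottle with orange cap, 38 mm across, 120 mm high; origin under its centre
- water: clear water bottle with grey cap, 72 mm across, 190 mm high; origin under its centre
- gluestick: glue stick with blue cap standing up, 26 mm across, 90 mm high; origin under its centre
- ruler: steel-coloured ruler lying flat, 200 (x) x 28 x 3 mm; origin under its centre
- scissors: scissors lying flat, about 165 mm long, blades to +x; origin near the pivot, on the table
Mind the look-alikes: they are no part of the job. There is more than one size of the paddle_blue; the one meant has the size given above.

How it is judged:
By the outcome, as a careful person would: the job done as asked, in the order asked, and still so for the second after the job is handed in, with the robot touching nothing.
It also fails if it takes over 54 s, if anything falls off the work surface, if the arm or the gripper's body presses on something with over 40 N, if the wrist force passes 120 N, or if a joint passes its speed limit or range.

## Working session

There is one attempt and no reset: what is moved stays moved. The work goes in short steps, Python scripts to look and compute and a tool call to move; the robot and the scene stay as the last step left them, time stands still between calls to the robot, and variables do not carry over. Pictures are saved under pics/ and viewed, at most 10 in all, crops included, and the job is handed in when it is done.

Besides the shell and the picture viewer there is one more tool, called as a command line: name --argument value ..., lists and objects as JSON in quotes. move_arm: Moves the arm, as the interface text tells. Scaled input: -1 to 1 covers 1000 mm each way for a shift and pi/2 rad each way for a turn. Its arguments: {"type":"object","properties":{"motion":{"type":"array","items":{"type":"object","properties":{"tx":{"type":"number"},"ty":{"type":"number"},"tz":{"type":"number"},"twist":{"type":"number"}}}},"gripper":{"type":"number"},"squeeze":{"type":"number"}},"required":["motion"]}

```bash
mkdir -p pics; ls
cat > h.py <<'E'
from cell import arm
import numpy as np, cv2
from scipy.spatial.transform import Rotation as R
def ray(cam,p,z):
    c=arm.calibration(cam);K=np.array(c["K"]);T=np.array(c["T"])
    d=T[:3,:3]@np.linalg.solve(K,[p[0]*560,p[1]*420,1]);o=T[:3,3]
    return o+d*(z-o[2])/d[2]
def snap(cam,name):
    im=arm.get_image(cam);cv2.imwrite("pics/%s.png"%name,im[:,:,::-1]);return im
def st():
    s=arm.observe();print("t",round(s["clock"],2),"pos",np.round(s["position"],4),"R",np.round(R.from_rotvec(s["ee_rot"]).as_matrix(),3).tolist(),"f",np.round(s["force"],1),"w",round(s["width"],3));return s
E
python3 - <<'E'
from h import *
st()
a=snap("top","top0");snap("side","side0")
for q,z in [("paddle_blue",.005),("paddle_blue_tail",.0075),("paddle_blue_front",.0075),("paddle_blue_bar",.039),("paddle_red",.005),("paddle_yellow",.005),("rack",0),("uvbox",0),("infeed",.075),("flap_edge",.0785),("lamp_lever_tip",.132)]:
    for r in arm.place_of("top",q)[:3]: print(q,round(r["conf"],2),np.round(r["point"],3),np.round(ray("top",r["point"],z),4))
E
```

```text
pics
t 0.0 pos [ 0.2545 -0.5703  0.226 ] R [[0.913, 0.407, -0.001], [0.407, -0.913, 0.001], [-0.0, -0.002, -1.0]] f [-0.1 -0.2 -0.5] w 1.004
paddle_blue 0.98 [0.298 0.672] [0.3    0.2758 0.005 ]
paddle_blue 0.71 [0.573 0.68 ] [ 0.3014 -0.1802  0.005 ]
paddle_blue_tail 0.96 [0.386 0.513] [0.5032 0.1374 0.0075]
paddle_blue_tail 0.91 [0.237 0.682] [0.2853 0.3759 0.0075]
paddle_blue_tail 0.61 [0.513 0.647] [ 0.3398 -0.0798  0.0075]
paddle_blue_front 0.81 [0.372 0.4  ] [0.6493 0.168  0.0075]
paddle_blue_front 0.73 [0.341 0.671] [0.3031 0.2051 0.0075]
paddle_blue_front 0.67 [0.33 0.46] [0.5692 0.2365 0.0075]
paddle_blue_bar 0.75 [0.573 0.673] [ 0.3096 -0.1774  0.039 ]
paddle_blue_bar 0.66 [0.378 0.444] [0.5852 0.1509 0.039 ]
paddle_blue_bar 0.61 [0.293 0.666] [0.3078 0.2774 0.039 ]
paddle_red 0.88 [0.332 0.457] [0.5732 0.2329 0.005 ]
paddle_red 0.67 [0.376 0.441] [0.5958 0.1586 0.005 ]
paddle_red 0.47 [0.384 0.319] [0.7565 0.1527 0.005 ]
paddle_yellow 0.85 [0.288 0.474] [0.5502 0.3073 0.005 ]
rack 0.68 [0.335 0.472] [0.5544 0.2289 0.    ]
uvbox 0.75 [0.548 0.424] [ 0.626  -0.1327  0.    ]
uvbox 0.22 [0.438 0.614] [0.3777 0.0474 0.    ]
infeed 0.56 [0.558 0.479] [ 0.543  -0.1474  0.075 ]
infeed 0.55 [0.34  0.476] [0.5377 0.2067 0.075 ]
infeed 0.24 [0.377 0.413] [0.618  0.1499 0.075 ]
flap_edge 0.45 [0.56 0.41] [ 0.6273 -0.15    0.0785]
lamp_lever_tip 0.41 [0.642 0.444] [ 0.5787 -0.2762  0.132 ]
```

View pics/top0.png

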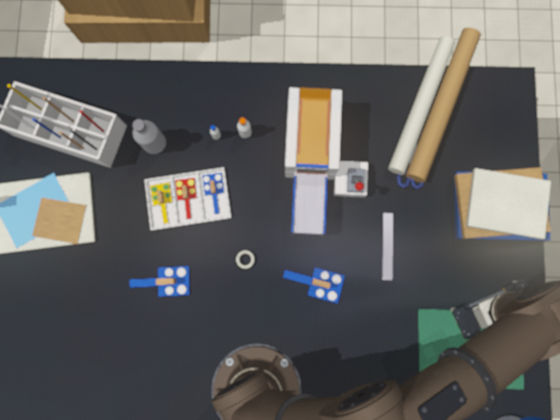

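View pics/side0.png

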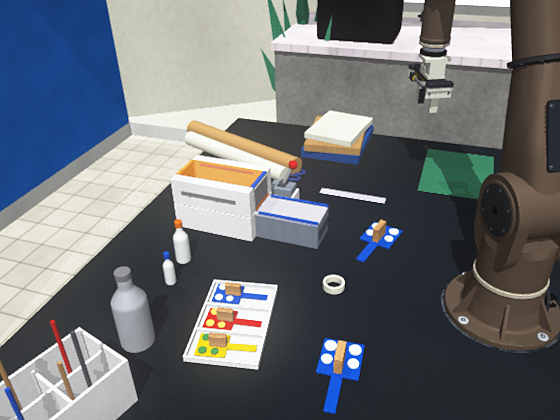

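The rack is at about px (187,198), with the target blue paddle in its right-hand bay at (213,190). Two blue look-alikes lie on the open table. The box's flap is near (312,172), the board near (311,203) and the knob at (360,186). I'll move over the infeed area first for a close look on the way.

move_arm --motion '[{"tx": 0.037,"ty": -0.033},{"tx": 0.037,"ty": -0.033},{"tx": 0.037,"ty": -0.033},{"tx": 0.037,"ty": -0.033},{"tx": 0.037,"ty": -0.033},{"tx": 0.037,"ty": -0.033},{"tx": 0.037,"ty": -0.033},{"tx": 0.037,"ty": -0.033},{"tx": 0.037,"ty": -0.033}]' --gripper 0.0

```text
invalid input
```

Run:
```python
from h import *
s=st();print(np.round(s["dq"],2))
snap("wrist","w1");s=st()
print(np.round(arm.calibration("wrist")["T"],3).tolist())
for q,z in [("uvbox",0),("infeed",.075),("flap_edge",.0785),("lamp_lever_tip",.132)]:
    for r in arm.place_of("wrist",q)[:2]: print(q,round(r["conf"],2),np.round(r["point"],3),np.round(ray("wrist",r["point"],z),4))
```

```text
t 0.65 pos [ 0.2547 -0.5708  0.2267] R [[0.913, 0.407, -0.0], [0.407, -0.913, -0.0], [-0.0, 0.0, -1.0]] f [0.  0.2 0.6] w 0.999
[ 0.  0. -0. -0. -0. -0. -0.]
t 0.7 pos [ 0.2547 -0.5708  0.2268] R [[0.913, 0.407, 0.0], [0.407, -0.913, -0.0], [0.0, 0.0, -1.0]] f [0.3 0.1 0.5] w 1.0
[[0.407, -0.879, -0.247, 0.322], [-0.913, -0.392, -0.11, -0.541], [-0.0, 0.27, -0.963, 0.385], [0.0, 0.0, 0.0, 1.0]]
```

View pics/w1.png

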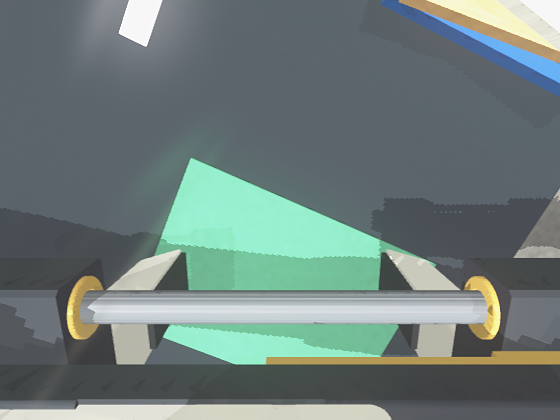

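The wrist view shows the open fingers, the green mat and the start area; the arm hasn't moved because the call was refused. I'll give all four numbers in each row.

move_arm --motion '[{"tx": 0.037,"ty": -0.033,"tz": 0,"twist": 0},{"tx": 0.037,"ty": -0.033,"tz": 0,"twist": 0},{"tx": 0.037,"ty": -0.033,"tz": 0,"twist": 0},{"tx": 0.037,"ty": -0.033,"tz": 0,"twist": 0},{"tx": 0.037,"ty": -0.033,"tz": 0,"twist": 0},{"tx": 0.037,"ty": -0.033,"tz": 0,"twist": 0},{"tx": 0.037,"ty": -0.033,"tz": 0,"twist": 0},{"tx": 0.037,"ty": -0.033,"tz": 0,"twist": 0}]' --gripper 0.1

```text
clock: 1.7
position: [0.418, -0.2072, 0.2271]
ee_rot: [3.072, 0.654, 0.001]
force: [0.6, -0.6, -0.1]
width: 0.458
gripper_force: 0.0
```

Run:
```python
from h import *
s=st();print(np.round(s["dq"],2))
snap("wrist","w2");s=st();print(np.round(s["dq"],2))
for q,z in [("uvbox",0),("infeed",.075),("flap_edge",.0785),("lamp_lever_tip",.132)]:
    for r in arm.place_of("wrist",q)[:2]: print(q,round(r["conf"],2),np.round(r["point"],3),np.round(ray("wrist",r["point"],z),4))
```

```text
t 1.7 pos [ 0.418  -0.2072  0.2271] R [[0.913, 0.407, 0.001], [0.407, -0.913, -0.001], [0.001, 0.001, -1.0]] f [ 0.6 -0.6 -0.1] w 0.458
[-0.76 -0.04 -0.35  0.06  0.07 -0.01 -1.13]
t 1.75 pos [ 0.4218 -0.1987  0.2273] R [[0.909, 0.416, 0.003], [0.416, -0.909, 0.003], [0.004, -0.002, -1.0]] f [3.4 7.5 0.3] w 0.451
[ 0.05  0.01  0.02 -0.02 -0.02  0.    0.2 ]
uvbox 0.71 [0.76  0.569] [ 0.4292 -0.3759  0.    ]
infeed 0.62 [0.479 0.062] [ 0.5404 -0.1378  0.075 ]
lamp_lever_tip 0.94 [0.866 0.096] [ 0.5782 -0.2803  0.132 ]
```

View pics/w2.png

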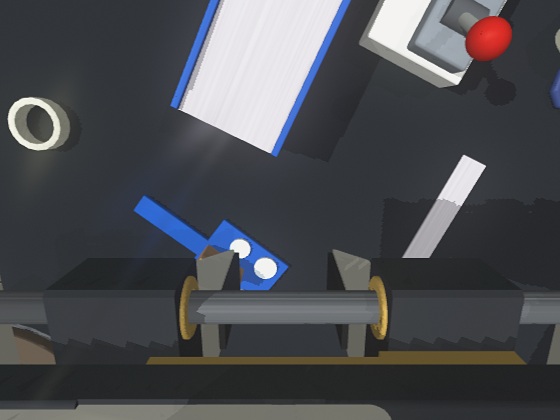

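The board's near edge runs from (178,107) to (275,155), its lips going up to (215,0) and (350,0). The knob is at (489,38) and a look-alike paddle is below at (225,245).

Run:
```python
from h import *
s=st()
W=lambda u,v,z:ray("wrist",[u/560,v/420],z)[:2]
a,b=W(175,107,.081),W(275,155,.081);c,d=W(215,0,.081),W(350,0,.081)
print(a,b,np.linalg.norm(a-b),(a+b)/2)
for p,q in [(a,c),(b,d)]: print(np.degrees(np.arctan2(*(q-p)[::-1])))
print(np.degrees(np.arctan2(*(a-b)[::-1]))-90)
# paddle in rack, top view
for r in arm.regions_of("top","paddle_blue")[:0]: pass
```

```text
t 1.95 pos [ 0.4173 -0.2096  0.2268] R [[0.913, 0.408, -0.0], [0.408, -0.913, -0.001], [-0.0, 0.001, -1.0]] f [ 0.2 -0.6  0.5] w 0.451
[ 0.45254216 -0.09785071] [ 0.45017447 -0.18744886] 0.0896294262838677 [ 0.45135831 -0.14264979]
-1.170547552441199
-2.2035360535936435
-1.513728313709251
```

move_arm --motion '[{"tx": 0.037,"ty": -0.032,"tz": 0,"twist": 0.01},{"tx": 0.037,"ty": -0.032,"tz": 0,"twist": 0.01},{"tx": 0.037,"ty": -0.032,"tz": 0,"twist": 0.01},{"tx": 0.037,"ty": -0.032,"tz": 0,"twist": 0.01},{"tx": 0.037,"ty": -0.032,"tz": 0,"twist": 0.01},{"tx": 0.0,"ty": -0.04,"tz": 0,"twist": 0.01},{"tx": 0.0,"ty": -0.04,"tz": 0,"twist": 0.01},{"tx": 0.0,"ty": 0,"tz": 0,"twist": 0.01},{"tx": 0.0,"ty": 0,"tz": 0,"twist": 0.0}]'

```text
clock: 2.9
position: [0.5021, 0.0837, 0.2266]
ee_rot: [3.107, 0.459, -0.0]
force: [-0.0, -0.2, 0.4]
width: 0.447
gripper_force: 0.0
```

Run:
```python
from h import *
s=st()
snap("wrist","w3")
for q,z in [("paddle_blue",.005),("paddle_blue_bar",.039),("paddle_blue_tail",.0075),("paddle_blue_front",.0075),("paddle_red",.005),("paddle_red_bar",.039)]:
  try:
    for r in arm.place_of("wrist",q)[:2]: print(q,round(r["conf"],2),np.round(r["point"],3),np.round(ray("wrist",r["point"],z),4))
  except Exception as e: print(q,e)
```

```text
t 2.9 pos [0.5021 0.0837 0.2266] R [[0.957, 0.289, -0.0], [0.289, -0.957, -0.001], [-0.0, 0.001, -1.0]] f [-0.  -0.2  0.4] w 0.447
paddle_blue 0.7 [0.431 0.204] [0.5857 0.1505 0.005 ]
paddle_blue 0.47 [0.947 0.549] [ 0.5303 -0.1966  0.005 ]
paddle_blue_bar 0.73 [0.426 0.197] [0.5861 0.1496 0.039 ]
paddle_blue_bar 0.42 [0.422 0.389] [0.5149 0.1327 0.039 ]
paddle_blue_tail 0.92 [0.423 0.393] [0.508  0.1349 0.0075]
paddle_blue_tail 0.61 [0.287 0.178] [0.5723 0.2293 0.0075]
paddle_blue_front 0.55 [0.449 0.081] [0.6333 0.1536 0.0075]
paddle_red 0.57 [0.29  0.181] [0.5717 0.2287 0.005 ]
paddle_red_bar it knows: flap_edge, glue, gluestick, infeed, lamp_lever_tip, paddle_blue, paddle_blue_bar, paddle_blue_front, paddle_blue_tail, paddle_red, paddle_yellow, rack, ruler, scissors, tape, uvbox, water
```

View pics/w3.png

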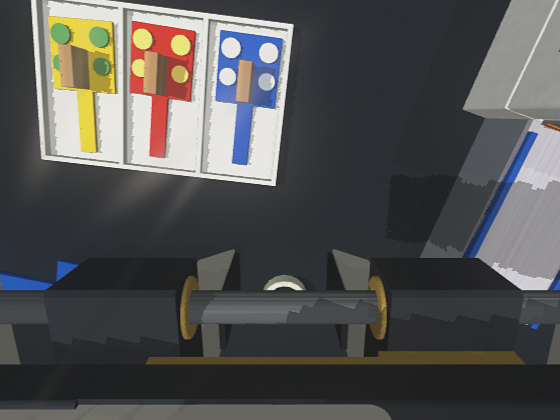

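The rack's blue paddle sits at px (249,70) with its tongue end at (240,164), bar near (245,75). I'll fit its pose from the plate corners.

Run:
```python
from h import *
W=lambda u,v,z:ray("wrist",[u/560,v/420],z)[:2]
im=cv2.imread("pics/w3.png");hsv=cv2.cvtColor(im,cv2.COLOR_BGR2HSV)
m=cv2.inRange(hsv,(105,120,60),(125,255,255));m[:, :205]=0;m[:,295:]=0;m[180:]=0
v,u=np.nonzero(m);print(len(u))
P=np.array([W(a,b,.010) for a,b in zip(u,v)])
# tongue region: far from plate; end
t=m.copy();t[:112]=0;v,u=np.nonzero(t);T=np.array([W(a,b,.010) for a,b in zip(u,v)])
c=T.mean(0);w=np.linalg.svd(T-c)[2][0];w*=np.sign(w[0]);print("tongue dir",np.degrees(np.arctan2(w[1],w[0])))
k=cv2.convexHull(P.astype(np.float32))[:,0]
for deg in [12,14,16]:
    a=np.radians(deg);x=np.array([np.cos(a),np.sin(a)]);y=np.array([-x[1],x[0]])
    q=P@x;r=P@y;f=q>q.min()+.07
    o=x*((q.max()-.045+q.min()+.08)/2)+y*(r.max()+r.min())/2
    print(deg,"len",np.ptp(q),"wid",np.ptp(r),"o",o,"tongue y",(T@y).mean()-o@y)
```

```text
2834Traceback (most recent call last):
  File "<stdin>", line 8, in <module>
  File "<stdin>", line 2, in <lambda>
  File "h.py", line 5, in ray
    c=arm.calibration(cam);K=np.array(c["K"]);T=np.array(c["T"])
ValueError: time passes only in moves, steps and waits
```

Run:
```python
from h import *
C=arm.calibration("wrist");K=np.array(C["K"]);TT=np.array(C["T"])
def W(u,v,z):
    d=TT[:3,:3]@np.linalg.solve(K,[u,v,1]);o=TT[:3,3];return (o+d*(z-o[2])/d[2])[:2]
im=cv2.imread("pics/w3.png");hsv=cv2.cvtColor(im,cv2.COLOR_BGR2HSV)
m=cv2.inRange(hsv,(105,120,60),(125,255,255));m[:, :205]=0;m[:,295:]=0;m[180:]=0
v,u=np.nonzero(m)
P=np.array([W(a,b,.010) for a,b in zip(u,v)])
t=m.copy();t[:112]=0;v,u=np.nonzero(t);T=np.array([W(a,b,.010) for a,b in zip(u,v)])
c=T.mean(0);w=np.linalg.svd(T-c)[2][0];w*=np.sign(w[0]);print("tongue dir",np.degrees(np.arctan2(w[1],w[0])))
for deg in [8,10,12,14,16]:
    a=np.radians(deg);x=np.array([np.cos(a),np.sin(a)]);y=np.array([-x[1],x[0]])
    q=P@x;r=P@y
    o=x*((q.max()-.045+q.min()+.08)/2)+y*(r.max()+r.min())/2
    print(deg,"len",np.ptp(q),"wid",np.ptp(r),"o",o,"tongue y",(T@y).mean()-o@y)
s=st();Rt=R.from_rotvec(s["ee_rot"]).as_matrix();print(Rt.T@(np.array([.586,.150,.226])-s["position"]))
```

```text
tongue dir 8.975389569631329
8 len 0.12490578769727778 wid 0.06022459768207122 o [0.58889987 0.14696653] tongue y -0.0016610904437136947
10 len 0.12455896908871211 wid 0.05932873844221932 o [0.5887628  0.14654417] tongue y 0.0005847961722004469
12 len 0.12545207259790447 wid 0.06087509200909381 o [0.58930784 0.14616715] tongue y 0.0029129095566099335
14 len 0.12619233208104685 wid 0.06238020476147532 o [0.58989456 0.14585019] tongue y 0.005221010955408449
16 len 0.12677884564598696 wid 0.06413843054452881 o [0.59047709 0.14573899] tongue y 0.007358194505972948
t 3.2 pos [0.5022 0.0832 0.2267] R [[0.958, 0.288, -0.0], [0.288, -0.958, -0.0], [-0.0, 0.0, -1.0]] f [-0.1 -0.2  0.3] w 0.448
[ 0.09944877 -0.03987064  0.00064002]
```

move_arm --motion '[{"tx": 0.034,"ty": -0.012,"tz": 0,"twist": 0.04},{"tx": 0.034,"ty": -0.012,"tz": 0.02,"twist": 0.041},{"tx": 0.034,"ty": -0.012,"tz": 0.03,"twist": 0},{"tx": 0,"ty": 0,"tz": 0.045,"twist": 0},{"tx": 0,"ty": 0,"tz": 0.045,"twist": 0},{"tx": 0,"ty": 0,"tz": 0.035,"twist": 0},{"tx": 0,"ty": 0,"tz": 0.02,"twist": 0},{"tx": 0,"ty": 0,"tz": 0.014,"twist": 0},{"tx": 0,"ty": 0,"tz": 0,"twist": 0}]'

```text
clock: 4.1
position: [0.5919, 0.142, 0.016]
ee_rot: [3.13, 0.261, -0.004]
force: [0.2, 0.0, -0.3]
width: 0.444
gripper_force: 0.0
```

move_arm --motion '[{"tx": 0,"ty": 0,"tz": 0,"twist": 0},{"tx": 0,"ty": 0,"tz": 0,"twist": 0},{"tx": 0,"ty": 0,"tz": 0,"twist": 0},{"tx": 0,"ty": 0,"tz": 0,"twist": 0}]' --gripper 1.0 --squeeze 20

```text
clock: 4.5
position: [0.5934, 0.1432, 0.0187]
ee_rot: [-3.13, -0.262, -0.003]
force: [0.4, 0.9, -0.5]
width: 0.15
gripper_force: 0.5
```

Run:
```python
from h import *
s=st();print(s["gripper_force"])
snap("wrist","w4")
```

```text
t 4.5 pos [0.5934 0.1432 0.0187] R [[0.986, 0.166, 0.002], [0.166, -0.986, 0.001], [0.002, -0.0, -1.0]] f [ 0.4  0.9 -0.5] w 0.15
0.4572246316820383
```

View pics/w4.png

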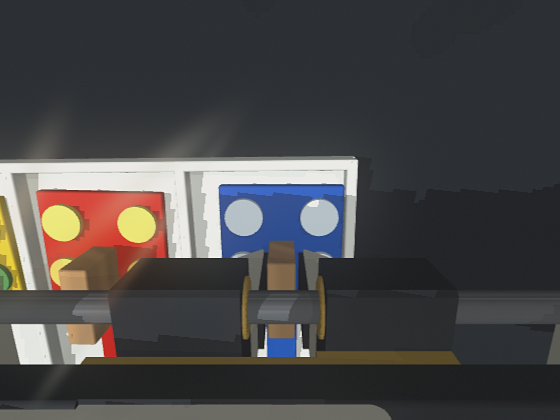

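move_arm --motion '[{"tx": 0,"ty": 0,"tz": 0,"twist": 0},{"tx": 0,"ty": 0,"tz": 0,"twist": 0},{"tx": 0,"ty": 0,"tz": 0,"twist": 0},{"tx": 0,"ty": 0,"tz": -0.01,"twist": 0},{"tx": 0,"ty": 0,"tz": -0.03,"twist": 0},{"tx": 0,"ty": 0,"tz": -0.04,"twist": 0.041},{"tx": 0,"ty": 0,"tz": -0.04,"twist": 0.041},{"tx": 0,"ty": 0,"tz": -0.01,"twist": 0.041},{"tx": -0.03,"ty": 0.02,"tz": 0,"twist": 0}]'

```text
clock: 5.45
position: [0.5661, 0.1261, 0.151]
ee_rot: [-3.138, 0.043, -0.012]
force: [0.5, -0.1, -1.9]
width: 0.13
gripper_force: 20.0
```

move_arm --motion '[{"tx": 0,"ty": 0.04,"tz": 0,"twist": 0},{"tx": 0,"ty": 0.045,"tz": 0,"twist": 0},{"tx": 0,"ty": 0.045,"tz": 0,"twist": 0},{"tx": 0,"ty": 0.045,"tz": 0,"twist": 0},{"tx": 0,"ty": 0.04,"tz": 0,"twist": 0},{"tx": 0,"ty": 0.03,"tz": 0,"twist": 0},{"tx": 0.005,"ty": 0.015,"tz": 0,"twist": 0},{"tx": 0.005,"ty": 0.01,"tz": 0,"twist": 0},{"tx": 0,"ty": 0,"tz": 0,"twist": 0},{"tx": 0,"ty": 0,"tz": 0,"twist": 0}]'

```text
clock: 6.45
position: [0.5655, -0.1446, 0.1477]
ee_rot: [-3.14, 0.039, 0.0]
force: [1.0, -0.1, -0.7]
width: 0.128
gripper_force: 20.0
```

Run:
```python
from h import *
s=st();print(s["gripper_force"])
snap("top","t5");snap("side","s5");w=snap("wrist","w5")
im=np.hstack([cv2.imread("pics/w5.png"),cv2.imread("pics/s5.png")])
tp=cv2.resize(cv2.imread("pics/t5.png")[60:300,200:440],None,fx=1.75,fy=1.75)
cv2.imwrite("pics/c5.png",cv2.resize(np.hstack([cv2.imread("pics/w5.png"),tp]),(800,343)))
for q,z in [("infeed",.075),("flap_edge",.0785),("paddle_blue_front",.127)]:
    for r in arm.place_of("wrist",q)[:2]: print(q,round(r["conf"],2),np.round(r["point"],3),np.round(ray("wrist",r["point"],z),4))
```

```text
t 6.45 pos [ 0.5655 -0.1446  0.1477] R [[1.0, -0.025, -0.0], [-0.025, -1.0, 0.001], [-0.0, -0.001, -1.0]] f [ 1.  -0.1 -0.7] w 0.128
19.986818432807922
paddle_blue_front 0.83 [0.506 0.439] [ 0.6036 -0.1463  0.127 ]
```

View pics/c5.png

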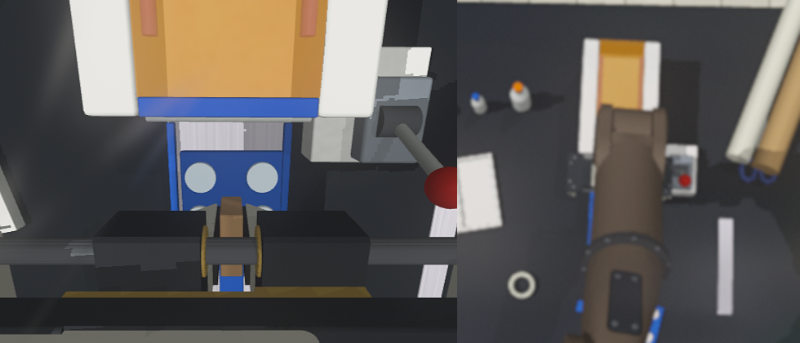

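The paddle is held level and centred between the board's lips, with its plate at (181–282) and the lips at (172–289). Next, measure the box's front line, then lower.

Run:
```python
from h import *
im=cv2.imread("pics/w5.png")
print(im[125:156:2,250].tolist())
for v in (119,139,141,143,146): print(v,[np.round(ray("wrist",[280/560,v/420],z)[:2],4).tolist() for z in (.153,.147)])
for u,v in ((103,141),(462,141)): print(np.round(ray("wrist",[u/560,v/420],.153),4))
```

```text
[[193, 104, 67], [193, 103, 65], [193, 102, 65], [194, 103, 65], [195, 104, 65], [193, 104, 64], [194, 103, 64], [195, 103, 63], [193, 102, 62], [136, 120, 109], [162, 166, 162], [144, 147, 144], [178, 172, 174], [205, 196, 200], [204, 196, 199], [205, 197, 200]]
119 [[0.636, -0.1457], [0.6359, -0.1456]]
139 [[0.6279, -0.1455], [0.6275, -0.1454]]
141 [[0.6271, -0.1455], [0.6267, -0.1454]]
143 [[0.6263, -0.1454], [0.6258, -0.1454]]
146 [[0.625, -0.1454], [0.6245, -0.1453]]
[ 0.629  -0.0714  0.153 ]
[ 0.6252 -0.2216  0.153 ]
```

move_arm --motion '[{"tx": 0,"ty": 0,"tz": 0.02,"twist": 0},{"tx": 0,"ty": 0,"tz": 0.02,"twist": 0},{"tx": 0,"ty": 0,"tz": 0.012,"twist": 0},{"tx": 0,"ty": 0,"tz": 0.004,"twist": 0},{"tx": 0,"ty": 0,"tz": 0,"twist": 0},{"tx": 0,"ty": 0,"tz": 0,"twist": 0}]'

```text
clock: 7.35
position: [0.5657, -0.1465, 0.0924]
ee_rot: [3.141, -0.041, 0.002]
force: [-0.6, -0.6, -1.5]
width: 0.129
gripper_force: 20.0
```

move_arm --motion '[{"tx": 0,"ty": 0,"tz": 0.002,"twist": 0},{"tx": 0,"ty": 0,"tz": 0.001,"twist": 0},{"tx": 0,"ty": 0,"tz": 0.0,"twist": 0},{"tx": 0,"ty": 0,"tz": 0.0,"twist": 0}]'

```text
clock: 7.75
position: [0.5653, -0.1465, 0.0889]
ee_rot: [3.141, -0.042, 0.0]
force: [-1.0, 0.6, -1.5]
width: 0.132
gripper_force: 20.0
```

Run:
```python
from h import *
st()
```

```text
t 7.75 pos [ 0.5653 -0.1465  0.0889] R [[1.0, -0.026, 0.0], [-0.026, -1.0, -0.0], [0.0, 0.0, -1.0]] f [-1.   0.6 -1.5] w 0.132
```

move_arm --motion '[{"tx": 0,"ty": 0,"tz": 0.001,"twist": 0},{"tx": 0,"ty": 0,"tz": 0.0,"twist": 0},{"tx": 0,"ty": 0,"tz": 0.0,"twist": 0}]'

```text
clock: 8.05
position: [0.5653, -0.1465, 0.0886]
ee_rot: [3.141, -0.042, 0.001]
force: [-2.8, 1.4, 8.2]
width: 0.128
gripper_force: 20.0
```

move_arm --motion '[{"tx": 0,"ty": 0,"tz": 0.001,"twist": 0},{"tx": 0,"ty": 0,"tz": 0.0,"twist": 0},{"tx": 0,"ty": 0,"tz": 0.0,"twist": 0}]'

```text
clock: 8.35
position: [0.5654, -0.1466, 0.0885]
ee_rot: [3.141, -0.042, 0.002]
force: [-6.4, 1.7, 18.0]
width: 0.126
gripper_force: 20.0
```

move_arm --motion '[{"tx": 0,"ty": 0,"tz": -0.002,"twist": 0},{"tx": 0,"ty": 0,"tz": 0,"twist": 0}]'

```text
clock: 8.55
position: [0.5654, -0.1465, 0.0891]
ee_rot: [3.141, -0.042, 0.001]
force: [-0.2, -0.4, -0.9]
width: 0.129
gripper_force: 20.0
```

move_arm --motion '[{"tx": 0,"ty": 0,"tz": 0,"twist": 0},{"tx": 0,"ty": 0,"tz": 0,"twist": 0},{"tx": 0,"ty": 0,"tz": -0.015,"twist": 0},{"tx": 0,"ty": 0,"tz": -0.03,"twist": 0},{"tx": -0.04,"ty": 0,"tz": -0.03,"twist": 0},{"tx": -0.04,"ty": 0,"tz": -0.03,"twist": 0},{"tx": -0.04,"ty": 0,"tz": 0,"twist": 0},{"tx": 0,"ty": 0,"tz": 0,"twist": 0},{"tx": 0,"ty": 0,"tz": 0,"twist": 0}]' --gripper 0.4

```text
clock: 9.45
position: [0.4449, -0.1435, 0.1941]
ee_rot: [3.141, -0.042, 0.001]
force: [0.4, 0.3, 0.8]
width: 0.299
gripper_force: 0.0
```

Run:
```python
from h import *
s=st()
snap("wrist","w6")
for q,z in [("paddle_blue_bar",.109),("paddle_blue_tail",.0775),("paddle_blue_front",.0775),("flap_edge",.0785),("lamp_lever_tip",.132)]:
    for r in arm.place_of("wrist",q)[:2]: print(q,round(r["conf"],2),np.round(r["point"],3),np.round(ray("wrist",r["point"],z),4))
```

```text
t 9.45 pos [ 0.4449 -0.1435  0.1941] R [[1.0, -0.027, 0.001], [-0.027, -1.0, -0.001], [0.001, 0.001, -1.0]] f [0.4 0.3 0.8] w 0.299
paddle_blue_bar 0.92 [0.503 0.102] [ 0.5613 -0.1451  0.109 ]
paddle_blue_bar 0.57 [0.58  0.796] [ 0.3532 -0.1727  0.109 ]
paddle_blue_tail 0.97 [0.501 0.392] [ 0.4814 -0.1419  0.0775]
paddle_blue_front 0.5 [0.505 0.393] [ 0.4809 -0.1433  0.0775]
```

View pics/w6.png

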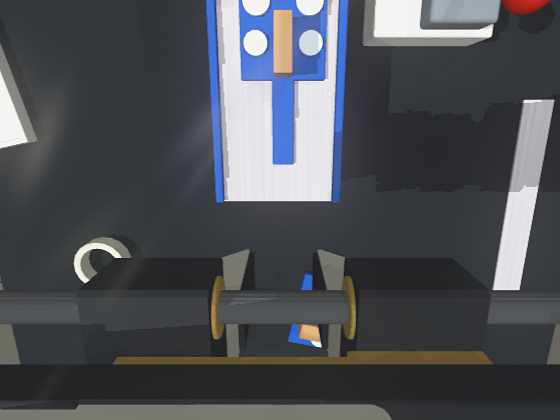

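The paddle lies straight on the board. Its tongue end is at px (283,163), world (0.481,-0.1425), and the gripper has let go. I'll shut the fingers and lower them behind the tongue.

move_arm --motion '[{"tx": 0.018,"ty": -0.001,"tz": 0.03,"twist": 0},{"tx": 0,"ty": 0,"tz": 0.04,"twist": 0},{"tx": 0,"ty": 0,"tz": 0.03,"twist": 0},{"tx": 0,"ty": 0,"tz": 0.012,"twist": 0},{"tx": 0,"ty": 0,"tz": 0.004,"twist": 0},{"tx": 0,"ty": 0,"tz": 0,"twist": 0},{"tx": 0,"ty": 0,"tz": 0,"twist": 0}]' --gripper 1.0

```text
clock: 10.45
position: [0.4643, -0.143, 0.079]
ee_rot: [3.141, -0.041, 0.003]
force: [-0.1, -0.0, 0.3]
width: 0.004
gripper_force: 0.0
```

Run:
```python
from h import *
st()
```

```text
t 10.45 pos [ 0.4643 -0.143   0.079 ] R [[1.0, -0.026, 0.002], [-0.026, -1.0, -0.001], [0.002, 0.0, -1.0]] f [-0.1 -0.   0.3] w 0.004
```

move_arm --motion '[{"tx": 0,"ty": 0,"tz": 0.001,"twist": 0},{"tx": 0.006,"ty": 0,"tz": 0,"twist": 0},{"tx": 0.012,"ty": 0,"tz": 0,"twist": 0},{"tx": 0.04,"ty": 0,"tz": 0,"twist": 0},{"tx": 0.05,"ty": 0,"tz": 0,"twist": 0},{"tx": 0,"ty": 0,"tz": 0,"twist": 0},{"tx": 0,"ty": 0,"tz": 0,"twist": 0}]'

```text
clock: 11.15
position: [0.5728, -0.1452, 0.0764]
ee_rot: [-3.141, 0.04, -0.001]
force: [-1.4, -0.1, -0.7]
width: 0.007
gripper_force: 0.0
```

Run:
```python
from h import *
s=st()
snap("wrist","w7");snap("side","s7")
a=cv2.imread("pics/w7.png");b=cv2.resize(cv2.imread("pics/s7.png")[140:260,160:340],(630,420))
cv2.imwrite("pics/c7.png",cv2.resize(np.hstack([a,b]),(800,282)))
for q,z in [("paddle_blue_tail",.0775),("flap_edge",.0785),("lamp_lever_tip",.132)]:
    for r in arm.place_of("wrist",q)[:2]: print(q,round(r["conf"],2),np.round(r["point"],3),np.round(ray("wrist",r["point"],z),4))
```

```text
t 11.15 pos [ 0.5728 -0.1452  0.0764] R [[1.0, -0.026, 0.001], [-0.026, -1.0, 0.0], [0.001, -0.0, -1.0]] f [-1.4 -0.1 -0.7] w 0.007
paddle_blue_tail 0.72 [0.512 0.543] [ 0.5926 -0.1476  0.0775]
```

View pics/c7.png

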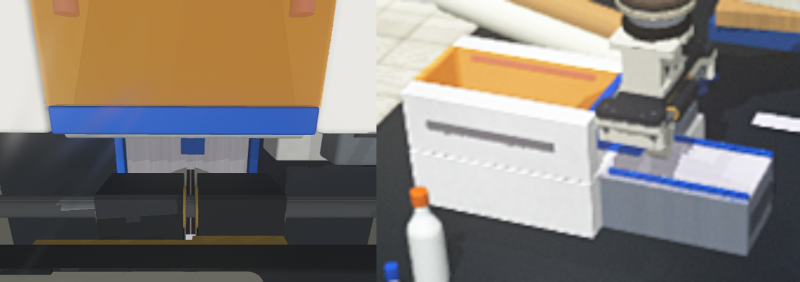

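The tongue end shows at px (286,228), about 34 mm short of the hinge. The paddle stopped as soon as the fingers did, and the gripper body has no more room in front of the lintel. I'll back off and measure what's left.

move_arm --motion '[{"tx": -0.03,"ty": 0,"tz": 0,"twist": 0},{"tx": -0.04,"ty": 0,"tz": -0.03,"twist": 0},{"tx": -0.04,"ty": 0,"tz": -0.045,"twist": 0},{"tx": -0.03,"ty": 0,"tz": -0.04,"twist": 0},{"tx": 0,"ty": 0,"tz": 0,"twist": 0},{"tx": 0,"ty": 0,"tz": 0,"twist": 0}]' --gripper 0.2

```text
clock: 12.0
position: [0.438, -0.1425, 0.1854]
ee_rot: [3.14, -0.043, 0.005]
force: [0.1, -0.0, 0.2]
width: 0.395
gripper_force: 0.0
```

Run:
```python
from h import *
s=st();print("q",np.round(s["joints"],2))
snap("wrist","w8")
for r in arm.place_of("wrist","paddle_blue_tail")[:3]: print(round(r["conf"],2),np.round(r["point"],3),np.round(ray("wrist",r["point"],.0775),4))
C=arm.calibration("top");K=np.array(C["K"]);TT=np.array(C["T"])
im=cv2.imread("pics/top0.png");hsv=cv2.cvtColor(im,cv2.COLOR_BGR2HSV)
m=cv2.inRange(hsv,(100,130,60),(125,255,255))
n,l,stt,cc=cv2.connectedComponentsWithStats(m)
for i in range(1,n):
    if stt[i,4]>80:
        v,u=np.nonzero(l==i);d=(TT[:3,:3]@np.linalg.solve(K,np.stack([u,v,np.ones(len(u))])));o=TT[:3,3:]
        P=(o+d*((.005-o[2])/d[2]))[:2].T
        r=cv2.minAreaRect(P.astype(np.float32)*1000);print(stt[i],np.round(r[0]),np.round(r[1]),round(r[2],1))
```

```text
t 12.0 pos [ 0.438  -0.1425  0.1854] R [[1.0, -0.027, 0.003], [-0.027, -1.0, -0.001], [0.003, 0.001, -1.0]] f [ 0.1 -0.   0.2] w 0.395
q [ 0.38  0.23 -0.22  2.    0.06  0.92 -1.47]
[291 178   4  54  86] [543. -92.] [  5. 162.] 88.5
[129 266  61  31 609] [303. 300.] [ 88. 178.] 2.8
[283 268  62  36 695] [ 313. -154.] [179.  87.] 76.5
```

View pics/w8.png

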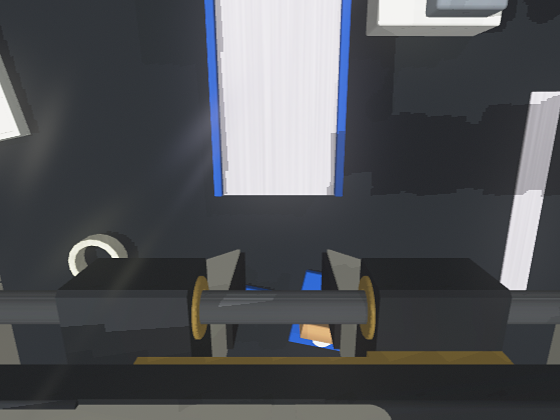

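The board is now empty: its near edge is at (215–343,195) and the paddle is under the flap. A straight-down tool can't push the tongue end past the lintel without the body hitting it. I'll check whether the arm leans the tool outward near the end of its reach.

move_arm --motion '[{"tx": 0.03,"ty": 0,"tz": -0.04,"twist": 0},{"tx": 0.03,"ty": 0,"tz": -0.04,"twist": 0},{"tx": 0.05,"ty": 0,"tz": 0,"twist": 0},{"tx": 0.05,"ty": 0,"tz": 0,"twist": 0},{"tx": 0.05,"ty": 0,"tz": 0,"twist": 0},{"tx": 0.05,"ty": 0,"tz": 0,"twist": 0},{"tx": 0.05,"ty": 0,"tz": 0,"twist": 0},{"tx": 0.05,"ty": 0,"tz": 0,"twist": 0},{"tx": 0.05,"ty": 0,"tz": 0,"twist": 0}]' --gripper 1.0

```text
clock: 13.0
position: [0.8435, -0.1523, 0.2608]
ee_rot: [-3.141, 0.041, 0.004]
force: [2.1, -1.0, 1.2]
width: 0.008
gripper_force: 0.0
```

move_arm --motion '[{"tx": 0.05,"ty": 0,"tz": 0,"twist": 0},{"tx": 0.05,"ty": 0,"tz": 0,"twist": 0},{"tx": 0.05,"ty": 0,"tz": 0,"twist": 0},{"tx": 0.05,"ty": 0,"tz": 0,"twist": 0}]'

```text
clock: 13.4
position: [0.9125, -0.1371, 0.2507]
ee_rot: [3.122, 0.042, 0.015]
force: [-0.6, -3.6, -2.1]
width: 0.005
gripper_force: 0.0
```

Run:
```python
from h import *
s=st();print("q",np.round(s["joints"],2))
```

```text
t 13.4 pos [ 0.9125 -0.1371  0.2507] R [[1.0, 0.027, 0.01], [0.027, -0.999, -0.02], [0.009, 0.02, -1.0]] f [-0.6 -3.6 -2.1] w 0.005
q [ 0.11  1.13 -0.28  0.17  0.29  1.83 -1.48]
```

move_arm --motion '[{"tx": 0.05,"ty": 0,"tz": 0,"twist": 0},{"tx": 0.05,"ty": 0,"tz": 0,"twist": 0},{"tx": 0.05,"ty": 0,"tz": 0,"twist": 0},{"tx": 0.05,"ty": 0,"tz": 0,"twist": 0},{"tx": 0.05,"ty": 0,"tz": 0,"twist": 0}]'

```text
clock: 13.9
position: [0.9616, -0.1075, 0.2281]
ee_rot: [3.105, 0.098, 0.152]
force: [-0.4, 0.2, -0.8]
width: 0.008
gripper_force: 0.0
```

Run:
```python
from h import *
s=st();print("q",np.round(s["joints"],2))
```

```text
t 13.9 pos [ 0.9616 -0.1075  0.2281] R [[0.993, 0.062, 0.099], [0.065, -0.998, -0.028], [0.097, 0.034, -0.995]] f [-0.4  0.2 -0.8] w 0.008
q [ 0.07  1.19 -0.52  0.09  0.53  1.77 -1.48]
```

The tool now leans outward by 6°, and the lean grows at the reach limit. I'll go up along the limit to build more of it.

move_arm --motion '[{"tx": 0.03,"ty": 0,"tz": -0.04,"twist": 0},{"tx": 0.03,"ty": 0,"tz": -0.04,"twist": 0},{"tx": 0.03,"ty": 0,"tz": -0.04,"twist": 0},{"tx": 0.03,"ty": 0,"tz": -0.04,"twist": 0},{"tx": 0.03,"ty": 0,"tz": -0.04,"twist": 0},{"tx": 0.03,"ty": 0,"tz": -0.04,"twist": 0}]'

```text
clock: 14.5
position: [0.9543, -0.0962, 0.3312]
ee_rot: [3.071, 0.088, 0.275]
force: [0.3, -0.2, -0.1]
width: 0.009
gripper_force: 0.0
```

Run:
```python
from h import *
s=st();print("q",np.round(s["joints"],2))
```

```text
t 14.5 pos [ 0.9543 -0.0962  0.3312] R [[0.982, 0.052, 0.179], [0.062, -0.997, -0.052], [0.176, 0.062, -0.982]] f [ 0.3 -0.2 -0.1] w 0.009
q [ 0.    1.11  0.76  0.09 -0.7   1.78 -1.43]
```

move_arm --motion '[{"tx": 0.03,"ty": 0,"tz": -0.04,"twist": 0},{"tx": 0.03,"ty": 0,"tz": -0.04,"twist": 0},{"tx": 0.03,"ty": 0,"tz": -0.04,"twist": 0},{"tx": 0.03,"ty": 0,"tz": -0.04,"twist": 0},{"tx": 0.03,"ty": 0,"tz": -0.04,"twist": 0},{"tx": 0.03,"ty": 0,"tz": -0.04,"twist": 0},{"tx": 0.03,"ty": 0,"tz": -0.04,"twist": 0},{"tx": 0.03,"ty": 0,"tz": -0.04,"twist": 0}]'

```text
clock: 15.3
position: [0.8994, -0.0489, 0.5717]
ee_rot: [2.995, 0.095, 0.62]
force: [0.3, -0.6, -1.1]
width: 0.008
gripper_force: 0.0
```

Run:
```python
from h import *
s=st();print("q",np.round(s["joints"],2))
```

```text
t 15.3 pos [ 0.8994 -0.0489  0.5717] R [[0.916, 0.044, 0.398], [0.077, -0.995, -0.067], [0.393, 0.092, -0.915]] f [ 0.3 -0.6 -1.1] w 0.008
q [-0.07  0.86  1.13  0.08 -1.01  1.83 -1.45]
```

move_arm --motion '[{"tx": 0.03,"ty": 0,"tz": -0.04,"twist": 0},{"tx": 0.03,"ty": 0,"tz": -0.04,"twist": 0},{"tx": 0.03,"ty": 0,"tz": -0.04,"twist": 0},{"tx": 0.03,"ty": 0,"tz": -0.04,"twist": 0},{"tx": 0.03,"ty": 0,"tz": -0.04,"twist": 0}]'

```text
clock: 15.8
position: [0.8376, -0.0219, 0.7068]
ee_rot: [2.932, 0.098, 0.831]
force: [0.8, 0.5, -0.2]
width: 0.007
gripper_force: 0.0
```

Run:
```python
from h import *
s=st();print("q",np.round(s["joints"],2))
```

```text
t 15.8 pos [ 0.8376 -0.0219  0.7068] R [[0.85, 0.036, 0.526], [0.087, -0.994, -0.072], [0.52, 0.107, -0.847]] f [ 0.8  0.5 -0.2] w 0.007
q [-0.13  0.71  1.14  0.08 -0.97  1.84 -1.47]
```

move_arm --motion '[{"tx": 0.03,"ty": 0,"tz": -0.04,"twist": 0},{"tx": 0.03,"ty": 0,"tz": -0.04,"twist": 0},{"tx": 0.03,"ty": 0,"tz": -0.04,"twist": 0},{"tx": -0.05,"ty": 0,"tz": 0,"twist": 0},{"tx": -0.05,"ty": 0,"tz": 0,"twist": 0}]'

```text
clock: 16.3
position: [0.7727, -0.0011, 0.7853]
ee_rot: [2.87, 0.075, 1.01]
force: [0.7, 1.4, 1.7]
width: 0.005
gripper_force: 0.0
```

Run:
```python
from h import *
s=st();print("q",np.round(s["joints"],2))
```

```text
t 16.3 pos [ 0.7727 -0.0011  0.7853] R [[0.779, 0.014, 0.627], [0.079, -0.994, -0.076], [0.622, 0.109, -0.776]] f [0.7 1.4 1.7] w 0.005
q [-0.48  0.5   1.24  0.47 -0.74  1.68 -1.36]
```

The 39° lean persists as the tool moves back. That lets the fingers go in under the lintel while the body stays outside. Next, the tool goes down in front of the board.

move_arm --motion '[{"tx": -0.03,"ty": 0.0,"tz": 0.01,"twist": 0.07},{"tx": -0.045,"ty": 0.005,"tz": 0.018,"twist": 0},{"tx": -0.045,"ty": 0.005,"tz": 0.018,"twist": 0},{"tx": -0.045,"ty": 0.005,"tz": 0.018,"twist": 0},{"tx": -0.045,"ty": 0.005,"tz": 0.018,"twist": 0},{"tx": -0.045,"ty": 0.005,"tz": 0.018,"twist": 0},{"tx": -0.045,"ty": 0.005,"tz": 0.018,"twist": 0},{"tx": -0.045,"ty": 0.005,"tz": 0.018,"twist": 0}]'

```text
clock: 17.1
position: [0.6285, -0.0336, 0.5699]
ee_rot: [2.906, -0.118, 1.02]
force: [2.3, -1.1, -2.3]
width: 0.005
gripper_force: 0.0
```

Run:
```python
from h import *
s=st();print("q",np.round(s["joints"],2))
Rt=R.from_rotvec(s["ee_rot"]).as_matrix()
print(np.round(Rt.T@(np.array([.47,-.142,.22])-s["position"]),4))
```

```text
t 17.1 pos [ 0.6285 -0.0336  0.5699] R [[0.778, -0.092, 0.621], [-0.052, -0.995, -0.081], [0.626, 0.031, -0.78]] f [ 2.3 -1.1 -2.3] w 0.005
q [-1.3  -0.26  0.91  1.61  0.55  1.1  -2.1 ]
[-0.3365  0.1117  0.1831]
```

move_arm --motion '[{"tx": -0.033,"ty": 0.012,"tz": 0.026,"twist": 0},{"tx": -0.033,"ty": 0.012,"tz": 0.026,"twist": 0},{"tx": -0.033,"ty": 0.012,"tz": 0.026,"twist": 0},{"tx": -0.033,"ty": 0.012,"tz": 0.026,"twist": 0}]'

```text
clock: 17.5
position: [0.5842, -0.0853, 0.4057]
ee_rot: [2.907, -0.123, 1.013]
force: [0.2, -0.4, 0.4]
width: 0.006
gripper_force: 0.0
```

Run:
```python
from h import *
s=st();print("q",np.round(s["joints"],2))
Rt=R.from_rotvec(s["ee_rot"]).as_matrix()
print(np.round(Rt.T@(np.array([.53,-.143,.2])-s["position"]),4))
```

```text
t 17.5 pos [ 0.5842 -0.0853  0.4057] R [[0.781, -0.095, 0.617], [-0.055, -0.995, -0.084], [0.622, 0.031, -0.782]] f [ 0.2 -0.4  0.4] w 0.006
q [-1.17 -0.34  0.9   2.03  0.71  0.78 -2.24]
[-0.1671  0.0562  0.1323]
```

move_arm --motion '[{"tx": -0.033,"ty": 0.011,"tz": 0.026,"twist": 0},{"tx": -0.033,"ty": 0.011,"tz": 0.026,"twist": 0},{"tx": -0.033,"ty": 0.011,"tz": 0.026,"twist": 0},{"tx": -0.033,"ty": 0.011,"tz": 0.026,"twist": 0},{"tx": -0.033,"ty": 0.011,"tz": 0.026,"twist": 0}]'

```text
clock: 18.0
position: [0.5183, -0.1361, 0.2176]
ee_rot: [2.903, -0.121, 1.005]
force: [9.1, 22.4, 9.1]
width: 0.003
gripper_force: 0.0
```

Run:
```python
from h import *
s=st();print("q",np.round(s["joints"],2))
Rt=R.from_rotvec(s["ee_rot"]).as_matrix()
print(np.round(Rt.T@(np.array([.555,-.144,.088])-s["position"]),4))
```

```text
t 18.0 pos [ 0.5183 -0.1361  0.2176] R [[0.784, -0.096, 0.614], [-0.053, -0.995, -0.089], [0.619, 0.037, -0.784]] f [ 9.1 22.4  9.1] w 0.003
q [-1.16 -0.14  1.32  2.44  1.    0.12 -2.42]
[-0.051  -0.0006  0.1249]
```

move_arm --motion '[{"tx": -0.01,"ty": 0,"tz": 0.025,"twist": 0},{"tx": -0.01,"ty": 0,"tz": 0.025,"twist": 0},{"tx": 0,"ty": 0,"tz": 0,"twist": 0}]'

```text
clock: 18.3
position: [0.5076, -0.13, 0.2068]
ee_rot: [2.899, -0.122, 0.995]
force: [0.2, 0.8, 0.3]
width: 0.003
gripper_force: 0.0
```

Run:
```python
from h import *
s=st();print("q",np.round(s["joints"],2))
Rt=R.from_rotvec(s["ee_rot"]).as_matrix()
print(np.round(Rt.T@(np.array([.555,-.144,.088])-s["position"]),4))
```

```text
t 18.3 pos [ 0.5076 -0.13    0.2068] R [[0.787, -0.099, 0.609], [-0.051, -0.994, -0.095], [0.615, 0.044, -0.787]] f [0.2 0.8 0.3] w 0.003
q [-1.18 -0.13  1.32  2.48  1.31  0.12 -2.74]
[-0.0351  0.004   0.1238]
```

```bash
cat > kin.py <<'E'
from h import *
import itertools
from scipy.optimize import least_squares
D=[([1.048,.434,.025,1.573,-.012,1.134,-.075],[.255,-.571,.227],[[.913,.407,0],[.407,-.913,0],[0,0,-1]]),
([.38,.23,-.22,2.0,.06,.92,-1.47],[.438,-.1425,.1854],[[1,-.027,.003],[-.027,-1,-.001],[.003,.001,-1]]),
([.11,1.13,-.28,.17,.29,1.83,-1.48],[.9125,-.1371,.2507],[[1,.027,.01],[.027,-.999,-.02],[.009,.02,-1]]),
([.07,1.19,-.52,.09,.53,1.77,-1.48],[.9616,-.1075,.2281],[[.993,.062,.099],[.065,-.998,-.028],[.097,.034,-.995]]),
([0,1.11,.76,.09,-.7,1.78,-1.43],[.9543,-.0962,.3312],[[.982,.052,.179],[.062,-.997,-.052],[.176,.062,-.982]]),
([-.07,.86,1.13,.08,-1.01,1.83,-1.45],[.8994,-.0489,.5717],[[.916,.044,.398],[.077,-.995,-.067],[.393,.092,-.915]]),
([-.13,.71,1.14,.08,-.97,1.84,-1.47],[.8376,-.0219,.7068],[[.85,.036,.526],[.087,-.994,-.072],[.52,.107,-.847]]),
([-.48,.5,1.24,.47,-.74,1.68,-1.36],[.7727,-.0011,.7853],[[.779,.014,.627],[.079,-.994,-.076],[.622,.109,-.776]]),
([-1.3,-.26,.91,1.61,.55,1.1,-2.1],[.6285,-.0336,.5699],[[.778,-.092,.621],[-.052,-.995,-.081],[.626,.031,-.78]]),
([-1.17,-.34,.9,2.03,.71,.78,-2.24],[.5842,-.0853,.4057],[[.781,-.095,.617],[-.055,-.995,-.084],[.622,.031,-.782]]),
([-1.18,-.13,1.32,2.48,1.31,.12,-2.74],[.5076,-.13,.2068],[[.787,-.099,.609],[-.051,-.994,-.095],[.615,.044,-.787]])]
Q=np.array([d[0] for d in D]);X=np.array([d[1] for d in D]);RR=R.from_matrix([d[2] for d in D])
lo=np.array([-2.62,-.44,-1.27,.08,-1.32,.12,-2.74]);hi=np.array([2.62,2.09,1.32,2.57,4.46,2,2.74])
AX=[2,1,2,1,2,1,2]
def rots(q,sg):
    out=[]
    for i in range(7):
        v=np.zeros(3);v[AX[i]]=sg[i]*q[i];out.append(R.from_rotvec(v))
    return out
if __name__=="__main__":
    best=[]
    for sg in itertools.product([1,-1],repeat=7):
        if sg[1]<0: continue
        A=[]
        for q in Q:
            r=rots(q,sg);t=r[0]
            for k in r[1:]: t=t*k
            A.append(t)
        # R = Bz * A * E ; try B from yaw grid
        for b in np.arange(-np.pi,np.pi,.1):
            B=R.from_rotvec([0,0,b]);E=R.concatenate([(B*a).inv()*r for a,r in zip(A,RR)])
            e=(E.mean().inv()*E).magnitude().mean();best.append((e,sg,b))
    best.sort(key=lambda x:x[0]);print(best[:4])
E
python3 kin.py
```

```text
[(np.float64(0.01339453044268728), (-1, 1, -1, 1, -1, 1, -1), np.float64(-0.04159265358979036)), (np.float64(0.01715053802698899), (-1, 1, -1, 1, -1, 1, -1), np.float64(0.058407346410209726)), (np.float64(0.03939539216628074), (-1, 1, -1, 1, -1, 1, -1), np.float64(-0.14159265358979045)), (np.float64(0.043421127485489736), (-1, 1, -1, 1, -1, 1, -1), np.float64(0.15840734641020981))]
```

```bash
cat > fit.py <<'E'
from kin import *
sg=(-1,1,-1,1,-1,1,-1)
def fk(q,p):
    T=R.from_rotvec([0,0,p[0]]);x=np.array([0,0,0.]);tr=p[4:].reshape(8,3)
    x=x+tr[0]
    for i,k in enumerate(rots(q,sg)):
        T=T*k;x=x+T.apply(tr[i+1])
    return x,T*R.from_rotvec(p[1:4])
def res(p):
    o=[]
    for q,x,r in zip(Q,X,RR):
        a,b=fk(q,p);o+=list((a-x)*20)+list((b.inv()*r).as_rotvec()*5)
    return np.r_[o,(p[4:]-p0[4:])*.3]
p0=np.zeros(28);p0[6]=.2;t=p0[4:].reshape(8,3);t[2]=[0,0,.3];t[3]=[0,0,.3];t[4]=[0,0,.2];t[5]=[0,0,.2];t[7]=[0,0,.35]
p0[4:]=t.ravel()
r=least_squares(res,p0);p=r.x
if __name__=="__main__":
    e=[np.linalg.norm(fk(q,p)[0]-x) for q,x in zip(Q,X)];print("err mm",np.round(np.array(e)*1000,1));print(np.round(p,3))
    rng=np.random.default_rng(0)
    def solve(P,phi,n=25):
        h=-.026;z=np.array([np.sin(phi)*np.cos(h),np.sin(phi)*np.sin(h),-np.cos(phi)]);y=np.array([np.sin(h),-np.cos(h),0]);G=R.from_matrix(np.stack([np.cross(y,z),y,z],1))
        b=None
        for s in range(n):
            q0=Q[s%len(Q)] if s<11 else rng.uniform(lo,hi)
            f=lambda q:np.r_[(fk(q,p)[0]-P)*10,(fk(q,p)[1].inv()*G).as_rotvec()]
            k=least_squares(f,np.clip(q0,lo+.02,hi-.02),bounds=(lo+.01,hi-.01))
            if b is None or k.cost<b.cost:b=k
        a=fk(b.x,p);return b.cost,np.linalg.norm(a[0]-P),np.degrees((a[1].inv()*G).magnitude()),b.x
    for P in ([.56,-.145,.085],[.63,-.147,.085]):
        for d in (20,30,40):
            c=solve(np.array(P),np.radians(d));print(P,d,"pos",round(c[1]*1000,1),"deg",round(c[2],1),np.round(c[3],2))
E
python3 fit.py
```

```text
err mm [0.6 1.1 5.  2.7 3.1 4.8 3.6 0.5 0.9 0.7 0.2]
[ 3.000e-03 -1.000e-03 -1.000e-03  1.575e+00 -2.000e-03  2.000e-03
  2.380e-01  4.000e-03 -1.700e-02  3.800e-02 -3.000e-03 -1.700e-02
  2.790e-01  3.000e-03 -9.000e-03  2.790e-01  2.000e-03 -9.000e-03
  2.120e-01 -3.000e-03 -1.000e-03  2.120e-01  2.000e-03 -1.000e-03
  1.400e-02 -2.000e-03  1.000e-03  3.640e-01]
[0.56, -0.145, 0.085] 20 pos 0.0 deg 0.0 [ 0.34  0.4  -0.19  2.15  0.07  0.25 -1.48]
[0.56, -0.145, 0.085] 30 pos 0.0 deg 0.0 [-0.22  0.43  0.58  2.34  4.45  0.36  0.42]
[0.56, -0.145, 0.085] 40 pos 0.0 deg 0.0 [ 0.58  0.46 -0.39  2.43  3.14  0.39  1.83]
[0.63, -0.147, 0.085] 20 pos 0.0 deg 0.0 [ 0.31  0.48 -0.18  2.    0.1   0.33 -1.52]
[0.63, -0.147, 0.085] 30 pos 0.0 deg 0.0 [ 0.56  0.5  -0.46  2.14  1.36  0.13 -2.72]
[0.63, -0.147, 0.085] 40 pos 0.0 deg 0.0 [-0.19  0.54  0.55  2.33  3.96  0.54  0.86]
```

```bash
cat > sim.py <<'E'
from fit import *
def G(phi,h,flip):
    z=np.array([np.sin(phi)*np.cos(h),np.sin(phi)*np.sin(h),-np.cos(phi)]);y=np.array([np.sin(h),-np.cos(h),0])*(-1 if flip else 1)
    return R.from_matrix(np.stack([np.cross(y,z),y,z],1))
def track(q,P1,G1,n):
    x0,r0=fk(q,p);rv=(r0.inv()*G1).as_rotvec()
    for i in range(1,n+1):
        P=x0+(P1-x0)*i/n;g=r0*R.from_rotvec(rv*i/n)
        f=lambda k:np.r_[(fk(k,p)[0]-P)*10,(fk(k,p)[1].inv()*g).as_rotvec()*3,(k-q)*.02]
        k=least_squares(f,np.clip(q,lo+.002,hi-.002),bounds=(lo,hi));dq=np.abs(k.x-q).max();q=k.x
    a=fk(q,p);print("pos err mm",np.round((a[0]-P1)*1000,1),"deg",round(np.degrees((a[1].inv()*G1).magnitude()),1),"tilt",round(np.degrees(np.arccos(-a[1].as_matrix()[2,2])),1),np.round(q,2),"last dq",round(dq,3));return q
E
python3 - <<'E'
from sim import *
a=np.radians
q=Q[-1].copy()
print("flip in place up")
for h in (-.15,-.026):
    q=Q[-1].copy()
    q=track(q,np.array([.52,-.13,.28]),fk(q,p)[1],5)
    q=track(q,np.array([.52,-.13,.28]),fk(q,p)[1]*R.from_rotvec([0,0,-1.5]),12)
    q=track(q,np.array([.52,-.13,.28]),fk(q,p)[1]*R.from_rotvec([0,0,-1.64]),12)
    x=fk(q,p)[1]
    q1=track(q,np.array([.53,-.144,.15]),G(a(39),h,True),15)
    q1=track(q1,np.array([.56,-.144,.085]),G(a(39),h,True),10)
    q1=track(q1,np.array([.64,-.147,.085]),G(a(39),h,True),10)
E
```

```text
flip in place up
pos err mm [ 0.  0. -0.] deg 0.0 tilt 37.7 [-1.15 -0.4   1.01  2.34  1.02  0.57 -2.48] last dq 0.058
pos err mm [ 0.  0. -0.] deg 0.0 tilt 37.7 [-1.19 -0.44  1.02  2.34  1.05  0.61 -1.01] last dq 0.126
pos err mm [ 0.  0. -0.] deg 0.0 tilt 37.7 [-1.19 -0.44  1.02  2.33  1.05  0.61  0.64] last dq 0.137
pos err mm [-31.5  10.8  43.4] deg 1.2 tilt 38.6 [-1.4  -0.44  1.32  2.52  1.6   0.51  0.06] last dq 0.023
pos err mm [-70.2  21.1  99.3] deg 2.0 tilt 37.9 [-1.44 -0.44  1.32  2.55  1.62  0.54 -0.  ] last dq 0.004
pos err mm [-109.    27.6  130.4] deg 1.6 tilt 39.6 [-1.48 -0.44  1.32  2.45  1.52  0.56  0.1 ] last dq 0.006
pos err mm [ 0.  0. -0.] deg 0.0 tilt 37.7 [-1.15 -0.4   1.01  2.34  1.02  0.57 -2.48] last dq 0.058
pos err mm [ 0.  0. -0.] deg 0.0 tilt 37.7 [-1.19 -0.44  1.02  2.34  1.05  0.61 -1.01] last dq 0.126
pos err mm [ 0.  0. -0.] deg 0.0 tilt 37.7 [-1.19 -0.44  1.02  2.33  1.05  0.61  0.64] last dq 0.137
pos err mm [-32.7  13.4  45.3] deg 2.5 tilt 38.4 [-1.34 -0.44  1.32  2.51  1.55  0.41  0.26] last dq 0.017
pos err mm [-70.3  24.5 100.1] deg 3.8 tilt 37.8 [-1.4  -0.44  1.32  2.54  1.6   0.47  0.15] last dq 0.006
pos err mm [-109.    31.3  130.8] deg 3.9 tilt 39.4 [-1.45 -0.44  1.32  2.45  1.5   0.51  0.24] last dq 0.006
```

```bash
cat > fast.py <<'E'
from fit import *
tr=p[4:].reshape(8,3);R0=R.from_rotvec([0,0,p[0]]).as_matrix();RE=R.from_rotvec(p[1:4]).as_matrix()
def fkj(q):
    T=R0.copy();x=tr[0].copy();ax=[];og=[]
    for i in range(7):
        c,s=np.cos(sg[i]*q[i]),np.sin(sg[i]*q[i])
        ax.append(T[:,AX[i]]*sg[i]);og.append(x.copy())
        M=np.array([[c,-s,0],[s,c,0],[0,0,1]]) if AX[i]==2 else np.array([[c,0,s],[0,1,0],[-s,0,c]])
        T=T@M;x=x+T@tr[i+1]
    J=np.array([np.r_[np.cross(a,x-o),a] for a,o in zip(ax,og)]).T
    return x,T@RE,J
W=np.array([1,1,1,.3,.3,.3])
def ik(q,P,G,n=12,lam=1e-3):
    for _ in range(n):
        x,T,J=fkj(q);e=np.r_[P-x,R.from_matrix(G@T.T).as_rotvec()]*W
        if np.abs(e).max()<2e-4: break
        Jw=J*W[:,None];free=np.ones(7,bool)
        for _ in range(4):
            Jf=Jw*free;d=Jf.T@np.linalg.solve(Jf@Jf.T+lam*np.eye(6)*.1,e);d=np.clip(d,-.2,.2)
            bad=((q+d<lo)&(d<0)&(q<=lo+1e-6)|(q+d>hi)&(d>0)&(q>=hi-1e-6))&free
            if not bad.any(): break
            free&=~bad
        q=np.clip(q+d,lo,hi)
    return q
def go(q,P1,tw=0,step=.04,cmd=None):
    x,T,_=fkj(q);n=max(int(np.ceil(np.linalg.norm(P1-x)/step)),int(np.ceil(abs(tw)/.14)),1);G0=cmd if cmd is not None else T
    for i in range(1,n+1):
        q=ik(q,x+(P1-x)*i/n,G0@R.from_rotvec([0,0,tw*i/n]).as_matrix())
    return q,G0@R.from_rotvec([0,0,tw]).as_matrix(),n
E
cat > s1.py <<'E'
from fast import *
for a,b in [(7,8),(8,9),(9,10)]:
    G=RR[b].as_matrix();q,_,_=go(Q[a],X[b],0,cmd=G);print(b,np.round(q,2),"rec",Q[b])
import time
rng=np.random.default_rng(1);best=[];t0=time.time()
q0=Q[10];F1=np.array([.56,-.144,.085]);F2=np.array([.635,-.147,.085])
while time.time()-t0<150:
    k=rng.integers(1,4);vias=[rng.uniform([.45,-.45,.3],[.95,.4,.8]) for _ in range(k)];fl=rng.choice([0,-np.pi]);wh=rng.integers(0,k)
    q,G,n=q0.copy(),None,0
    for i,v in enumerate(vias):
        x,T,_=fkj(q);q,_,m=go(q,v,fl if i==wh else 0,cmd=T);n+=m
    x,T,_=fkj(q);q,_,m=go(q,F1+[-.03,0,.1],cmd=T);n+=m
    x,T,_=fkj(q);q,_,m=go(q,F1,cmd=T);q2,_,_=go(q,F2,cmd=T)
    x2,T2,_=fkj(q2);e=np.linalg.norm(x2-F2);tilt=np.degrees(np.arccos(-T2[2,2]))
    if e<.01: best.append((n,e,tilt,T2,np.round(vias,2).tolist(),fl,wh,q2))
best.sort(key=lambda b:-b[2])
print(len(best))
for b in best[:8]: print(b[0],round(b[1]*1000,1),"tilt",round(b[2],1),np.round(b[3][:,2],2),b[4],round(b[5],1),b[6],np.round(b[7],2))
E
timeout 400 python3 s1.py
```

```text
8 [-1.31 -0.26  0.91  1.61  0.56  1.11 -2.1 ] rec [-1.3  -0.26  0.91  1.61  0.55  1.1  -2.1 ]
9 [-1.18 -0.35  0.9   2.03  0.72  0.78 -2.25] rec [-1.17 -0.34  0.9   2.03  0.71  0.78 -2.24]
10 [-1.18 -0.14  1.32  2.48  1.31  0.12 -2.74] rec [-1.18 -0.13  1.32  2.48  1.31  0.12 -2.74]
209
66 0.0 tilt 58.6 [ 0.84 -0.13 -0.52] [[0.93, -0.29, 0.78], [0.51, -0.27, 0.33], [0.9, -0.0, 0.4]] -3.1 1 [ 1.02  1.15 -1.25  2.45  2.64  1.26 -0.33]
57 0.0 tilt 58.4 [ 0.83 -0.19 -0.52] [[0.9, -0.26, 0.7], [0.95, -0.15, 0.54], [0.57, -0.11, 0.61]] -3.1 1 [ 0.95  1.14 -1.24  2.46  2.58  1.36 -0.43]
61 0.0 tilt 56.9 [ 0.82 -0.18 -0.55] [[0.8, -0.37, 0.52], [0.89, -0.07, 0.73], [0.55, 0.29, 0.65]] -3.1 0 [ 0.96  1.11 -1.24  2.44  2.55  1.3  -0.36]
39 0.0 tilt 56.5 [ 0.77 -0.33 -0.55] [[0.89, -0.45, 0.75]] -3.1 0 [ 0.79  1.11 -1.24  2.42  2.38  1.53 -0.52]
57 0.0 tilt 56.4 [ 0.81 -0.21 -0.55] [[0.89, -0.36, 0.71], [0.58, -0.36, 0.79]] -3.1 1 [ 0.92  1.1  -1.24  2.44  2.5   1.34 -0.37]
50 0.0 tilt 56.3 [ 0.8  -0.23 -0.55] [[0.94, -0.4, 0.67], [0.48, 0.01, 0.48]] -3.1 1 [ 0.9   1.1  -1.24  2.44  2.48  1.37 -0.41]
61 0.0 tilt 56.3 [ 0.83 -0.02 -0.56] [[0.94, -0.03, 0.59], [0.52, 0.1, 0.48], [0.84, 0.03, 0.58]] -3.1 2 [ 1.11  1.06 -1.2   2.41  2.69  0.96 -0.41]
43 0.0 tilt 56.0 [ 0.79 -0.24 -0.56] [[0.93, -0.33, 0.77], [0.61, -0.09, 0.71]] -3.1 0 [ 0.88  1.09 -1.24  2.43  2.45  1.39 -0.49]
```

```bash
sed -e 's/best.sort.*/sel=[b for b in best if 43<b[2]<53 and abs(np.arctan2(b[3][1,2],b[3][0,2])+.026)<.12 and b[0]<55]; best=sorted(sel,key=lambda b:-np.minimum(b[7]-lo,hi-b[7]).min())/' -e 's/uniform(\[.45,-.45,.3\]/uniform([.45,-.45,.35]/' -e 's/rng(1)/rng(5)/' -e 's/<150/<280/' s1.py > s2.py; timeout 500 python3 s2.py | tail -9
```

```text
8 [-1.31 -0.26  0.91  1.61  0.56  1.11 -2.1 ] rec [-1.3  -0.26  0.91  1.61  0.55  1.1  -2.1 ]
9 [-1.18 -0.35  0.9   2.03  0.72  0.78 -2.25] rec [-1.17 -0.34  0.9   2.03  0.71  0.78 -2.24]
10 [-1.18 -0.14  1.32  2.48  1.31  0.12 -2.74] rec [-1.18 -0.13  1.32  2.48  1.31  0.12 -2.74]
2
48 0.0 tilt 52.2 [ 0.78 -0.1  -0.61] [[0.85, -0.06, 0.77], [0.65, 0.25, 0.38]] -3.1 0 [ 0.85  0.78 -0.88  2.4   2.69  0.86 -0.73]
53 0.0 tilt 45.6 [ 0.71 -0.08 -0.7 ] [[0.81, 0.14, 0.35], [0.91, 0.14, 0.79]] -3.1 1 [-0.3   0.63  0.68  2.4   3.73  0.72 -2.16]
```

```bash
cat > s3.py <<'E'
from fast import *
s=arm.observe();q0=np.array(s["joints"]);x,T,_=fkj(q0);print(np.round(x-s["position"],4))
F1=np.array([.56,-.144,.085]);F2=np.array([.635,-.147,.085])
def run(seq,q=q0):
    for v,tw in seq:
        x,T,_=fkj(q);q,_,n=go(q,np.array(v) if v is not None else x,tw,cmd=T)
    x,T,_=fkj(q);return q,x,T
for name,seq in {"sep":[([.85,-.06,.77],0),(None,-np.pi),([.65,.25,.38],0)],"sep2":[([.8,-.06,.7],0),(None,-np.pi),([.65,.25,.38],0)],"last":[([.85,-.06,.77],0),([.65,.25,.38],0),(None,-np.pi)],"first":[([.6,-.1,.4],0),(None,-np.pi),([.85,-.06,.77],0),([.65,.25,.38],0)]}.items():
    q,x,T=run(seq+[([.53,-.144,.185],0),(F1,0),(F2,0)])
    print(name,np.round(x-F2,3),"tilt",np.degrees(np.arccos(-T[2,2])).round(1),"head",np.degrees(np.arctan2(T[1,2],T[0,2])).round(1),"yz",T[2,1].round(2),np.round(q,2))
    q,x,T=run(seq[:1]);print("   via1",np.round(x,3),np.round(q,2),"tilt",np.degrees(np.arccos(-T[2,2])).round(1))
R0_=R.from_rotvec(s["ee_rot"]).as_matrix();print("tool delta to via",np.round(R0_.T@(np.array([.85,-.06,.77])-s["position"]),3),np.round(R0_.T@(np.array([.6,-.1,.4])-s["position"]),3))
E
python3 s3.py
```

```text
[0.0036 0.001  0.0029]
sep [-0. -0.  0.] tilt 52.3 head -6.4 yz -0.03 [ 0.84  0.77 -0.86  2.4   2.72  0.85 -0.77]
   via1 [ 0.771 -0.057  0.757] [-2.07 -0.44  1.32  1.1   0.99  1.32 -2.07] tilt 52.2
sep2 [-0.132  0.014  0.114] tilt 40.2 head -8.3 yz -0.04 [-1.37 -0.44  1.32  2.53  1.67  0.47  0.08]
   via1 [ 0.752 -0.058  0.695] [-2.01 -0.44  1.32  1.21  0.93  1.32 -2.11] tilt 46.8
last [-0. -0.  0.] tilt 51.4 head -6.6 yz -0.04 [ 0.69  0.68 -0.65  2.4   2.83  0.77 -0.97]
   via1 [ 0.771 -0.057  0.757] [-2.07 -0.44  1.32  1.1   0.99  1.32 -2.07] tilt 52.2
first [-0. -0.  0.] tilt 52.3 head -6.6 yz -0.03 [ 0.86  0.78 -0.89  2.4   2.7   0.86 -0.74]
   via1 [ 0.6 -0.1  0.4] [-1.34 -0.4   1.03  2.01  0.81  0.83 -2.3 ] tilt 38.1
tool delta to via [ 0.612 -0.079 -0.241] [ 0.19  -0.03  -0.099]
```

move_arm --motion '[{"tx": 0.044,"ty": -0.006,"tz": -0.017,"twist": 0},{"tx": 0.044,"ty": -0.006,"tz": -0.017,"twist": 0},{"tx": 0.044,"ty": -0.006,"tz": -0.017,"twist": 0},{"tx": 0.044,"ty": -0.006,"tz": -0.017,"twist": 0},{"tx": 0.044,"ty": -0.006,"tz": -0.017,"twist": 0},{"tx": 0.044,"ty": -0.006,"tz": -0.017,"twist": 0},{"tx": 0.044,"ty": -0.006,"tz": -0.017,"twist": 0},{"tx": 0.044,"ty": -0.006,"tz": -0.017,"twist": 0},{"tx": 0.044,"ty": -0.006,"tz": -0.017,"twist": 0},{"tx": 0.044,"ty": -0.006,"tz": -0.017,"twist": 0},{"tx": 0.044,"ty": -0.006,"tz": -0.017,"twist": 0},{"tx": 0.044,"ty": -0.006,"tz": -0.017,"twist": 0}]'

```text
clock: 19.5
position: [0.7252, -0.0636, 0.6808]
ee_rot: [2.867, -0.126, 1.088]
force: [0.1, -0.2, 0.4]
width: 0.004
gripper_force: 0.0
```

```bash
cat > s4.py <<'E'
from fast import *
s=st();q0=np.array(s["joints"]);print(np.round(q0,2))
F1=np.array([.56,-.144,.085]);F2=np.array([.635,-.147,.085])
def run(seq,q=q0):
    for v,tw in seq:
        x,T,_=fkj(q);q,_,n=go(q,np.array(v) if v is not None else x,tw,cmd=T)
    x,T,_=fkj(q);return q,x,T
def rep(name,seq):
    q,x,T=run(seq)
    print(name,np.round(x-F2,3),"tilt",np.degrees(np.arccos(-T[2,2])).round(1),"head",np.degrees(np.arctan2(T[1,2],T[0,2])).round(1),"yz",T[2,1].round(2),np.round(q,2))
Rt=R.from_rotvec(s["ee_rot"]).as_matrix()
def tool(v): print("tool delta to",v,np.round(Rt.T@(np.array(v)-s["position"]),4))
end=[([.53,-.144,.185],0),(F1,0),(F2,0)]
E
python3 - <<'E'
from s4 import *
for tw in (-2,-np.pi):
  rep("A",[(None,tw),([.65,.25,.38],0)]+end)
  rep("A2",[(None,tw)]+end)
  rep("B",[([.65,.25,.38],0),(None,tw)]+end)
  rep("C",[([.85,-.06,.8],0),([.65,.25,.38],0),(None,tw)]+end)
tool([.85,-.06,.8]);tool([.65,.25,.38])
E
```

```text
t 19.5 pos [ 0.7252 -0.0636  0.6808] R [[0.746, -0.103, 0.658], [-0.051, -0.994, -0.097], [0.664, 0.039, -0.746]] f [ 0.1 -0.2  0.4] w 0.004
[-2.01 -0.44  1.32  1.19  0.89  1.42 -2.09]
A [-0.134  0.015  0.111] tilt 39.3 head -8.3 yz 0.56 [-1.37 -0.44  1.32  2.53  1.63  0.46 -1.04]
A2 [-0.  0.  0.] tilt 42.0 head -11.4 yz 0.58 [ 0.02  0.5   0.15  2.34  3.19  0.42 -2.74]
B [-0. -0.  0.] tilt 41.7 head -8.4 yz 0.59 [ 0.45  0.52 -0.37  2.3   2.77  0.41 -2.21]
C [-0. -0.  0.] tilt 52.1 head -6.8 yz 0.7 [ 0.89  0.82 -0.95  2.4   2.65  0.88 -1.8 ]
A [-0.134  0.015  0.111] tilt 39.6 head -8.3 yz -0.03 [-1.37 -0.44  1.32  2.52  1.64  0.47  0.1 ]
A2 [-0.  0. -0.] tilt 41.9 head -11.3 yz -0.06 [-0.26  0.54  0.52  2.35  3.57  0.48 -2.03]
B [-0. -0.  0.] tilt 41.7 head -8.4 yz -0.04 [ 0.47  0.52 -0.39  2.3   2.74  0.41 -1.02]
C [-0. -0.  0.] tilt 52.1 head -6.8 yz -0.04 [ 0.83  0.77 -0.86  2.4   2.71  0.85 -0.76]
tool delta to [0.85, -0.06, 0.8] [ 0.1721 -0.0117 -0.0071]
tool delta to [0.65, 0.25, 0.38] [-0.2719 -0.3157  0.1446]
```

move_arm --motion '[{"tx": 0.045,"ty": -0.003,"tz": -0.002,"twist": 0},{"tx": 0.045,"ty": -0.003,"tz": -0.002,"twist": 0},{"tx": 0.045,"ty": -0.003,"tz": -0.002,"twist": 0},{"tx": 0,"ty": 0,"tz": 0,"twist": 0}]'

```text
clock: 19.9
position: [0.7343, -0.0547, 0.7628]
ee_rot: [2.825, -0.118, 1.196]
force: [-0.5, 1.1, 0.6]
width: 0.005
gripper_force: 0.0
```

Run:
```python
from s4 import *
for tw in (-2,-np.pi):
  rep("B",[([.65,.25,.38],0),(None,tw)]+end)
  rep("D",[([.62,.15,.38],0),(None,tw)]+end)
tool([.65,.25,.38])
q,x,T=run([([.65,.25,.38],0)]);print(x,np.round(q,2))
```

```text
t 19.9 pos [ 0.7343 -0.0547  0.7628] R [[0.694, -0.098, 0.713], [-0.043, -0.995, -0.095], [0.719, 0.036, -0.694]] f [-0.5  1.1  0.6] w 0.005
[-2.13 -0.44  1.32  1.    0.98  1.51 -2.03]
B [-0.  0.  0.] tilt 46.0 head -7.6 yz 0.64 [ 0.2   0.53 -0.04  2.38  3.17  0.57 -2.65]
D [-0.  0.  0.] tilt 43.8 head -6.5 yz 0.61 [ 0.28  0.51 -0.11  2.34  3.14  0.47 -2.58]
B [-0.  0. -0.] tilt 46.0 head -7.5 yz -0.03 [-0.1   0.55  0.36  2.4   3.47  0.62 -1.87]
D [-0.  0. -0.] tilt 43.8 head -6.5 yz -0.03 [-0.35  0.63  0.75  2.38  3.82  0.69 -2.25]
tool delta to [0.65, 0.25, 0.38] [-0.3466 -0.3085  0.1765]
[0.64999659 0.24999978 0.38000001] [-1.7   0.28  1.22  1.92  0.48  0.53 -2.58]
```

move_arm --motion '[{"tx": -0.031,"ty": -0.028,"tz": 0.016,"twist": 0},{"tx": -0.031,"ty": -0.028,"tz": 0.016,"twist": 0},{"tx": -0.031,"ty": -0.028,"tz": 0.016,"twist": 0},{"tx": -0.031,"ty": -0.028,"tz": 0.016,"twist": 0},{"tx": -0.031,"ty": -0.028,"tz": 0.016,"twist": 0},{"tx": -0.031,"ty": -0.028,"tz": 0.016,"twist": 0},{"tx": -0.031,"ty": -0.028,"tz": 0.016,"twist": 0},{"tx": -0.031,"ty": -0.028,"tz": 0.016,"twist": 0},{"tx": -0.031,"ty": -0.028,"tz": 0.016,"twist": 0},{"tx": -0.031,"ty": -0.028,"tz": 0.016,"twist": 0},{"tx": -0.031,"ty": -0.028,"tz": 0.016,"twist": 0},{"tx": 0,"ty": 0,"tz": 0,"twist": 0}]'

```text
clock: 21.1
position: [0.6363, 0.2315, 0.4017]
ee_rot: [2.829, -0.084, 1.178]
force: [-0.3, -0.7, 0.5]
width: 0.005
gripper_force: 0.0
```

Run:
```python
from s4 import *
for tw in (-1.2,-2,-2.7,-np.pi):
  rep("B%.1f"%tw,[(None,tw)]+end)
q,x,T=run([(None,-np.pi)]);print(x,np.round(q,2))
```

```text
t 21.1 pos [0.6363 0.2315 0.4017] R [[0.703, -0.08, 0.706], [-0.021, -0.996, -0.091], [0.71, 0.049, -0.702]] f [-0.3 -0.7  0.5] w 0.005
[-1.82  0.18  1.29  1.92  0.56  0.62 -2.58]
B-1.2 [-0.133  0.026  0.11 ] tilt 39.2 head -6.6 yz 0.59 [-1.39 -0.44  1.32  2.53  1.63  0.46 -1.87]
B-2.0 [-0.  0.  0.] tilt 45.4 head -7.3 yz 0.63 [ 0.2   0.52 -0.03  2.37  3.18  0.54 -2.64]
B-2.7 [-0.  0. -0.] tilt 45.4 head -7.3 yz 0.26 [-0.28  0.61  0.63  2.4   3.67  0.69 -2.53]
B-3.1 [-0.  0. -0.] tilt 45.4 head -7.3 yz -0.05 [-0.3   0.62  0.66  2.4   3.69  0.7  -2.12]
[0.63747216 0.23119024 0.4056845 ] [-1.44  0.09  0.8   1.9   0.75  0.72  0.38]
```

move_arm --motion '[{"tx": 0,"ty": 0,"tz": 0,"twist": -0.093},{"tx": 0,"ty": 0,"tz": 0,"twist": -0.093},{"tx": 0,"ty": 0,"tz": 0,"twist": -0.093},{"tx": 0,"ty": 0,"tz": 0,"twist": -0.093},{"tx": 0,"ty": 0,"tz": 0,"twist": -0.093},{"tx": 0,"ty": 0,"tz": 0,"twist": -0.093},{"tx": 0,"ty": 0,"tz": 0,"twist": -0.093},{"tx": 0,"ty": 0,"tz": 0,"twist": -0.093},{"tx": 0,"ty": 0,"tz": 0,"twist": -0.093},{"tx": 0,"ty": 0,"tz": 0,"twist": -0.093},{"tx": 0,"ty": 0,"tz": 0,"twist": -0.093},{"tx": 0,"ty": 0,"tz": 0,"twist": -0.093}]'

```text
clock: 22.3
position: [0.6397, 0.2256, 0.4077]
ee_rot: [1.612, 1.814, 0.577]
force: [-0.6, -0.4, 1.3]
width: 0.007
gripper_force: 0.0
```

move_arm --motion '[{"tx": 0,"ty": 0,"tz": 0,"twist": -0.093},{"tx": 0,"ty": 0,"tz": 0,"twist": -0.093},{"tx": 0,"ty": 0,"tz": 0,"twist": -0.093},{"tx": 0,"ty": 0,"tz": 0,"twist": -0.093},{"tx": 0,"ty": 0,"tz": 0,"twist": -0.093},{"tx": 0,"ty": 0,"tz": 0,"twist": -0.093},{"tx": 0,"ty": 0,"tz": 0,"twist": -0.093},{"tx": 0,"ty": 0,"tz": 0,"twist": -0.093},{"tx": 0,"ty": 0,"tz": 0,"twist": -0.093}]'

```text
clock: 23.2
position: [0.6397, 0.2256, 0.4078]
ee_rot: [0.162, 2.343, -0.053]
force: [1.1, 0.7, 0.3]
width: 0.001
gripper_force: 0.0
```

Run:
```python
from s4 import *
rep("end",end)
for v in ([.50,-.142,.185],[.53,-.144,.185],[.52,-.143,.13]):
    e2=[(v,0),([.53,-.143,.088],0),(F2,0)];rep(v,e2);tool(v)
    q,x,T=run(e2[:1]);print(np.round(q,2));q,x,T=run(e2[:2]);print(np.round(q,2))
```

```text
t 23.2 pos [0.6397 0.2256 0.4078] R [[-0.694, 0.133, 0.708], [0.101, 0.991, -0.087], [-0.713, 0.011, -0.701]] f [1.1 0.7 0.3] w 0.001
[-1.45  0.09  0.82  1.9   0.74  0.71  0.32]
end [-0.  0. -0.] tilt 45.5 head -6.8 yz 0.01 [-0.3   0.62  0.67  2.4   3.71  0.71 -2.21]
[0.5, -0.142, 0.185] [-0.138  0.012  0.108] tilt 38.7 head -9.3 yz 0.02 [-1.37 -0.44  1.32  2.52  1.6   0.48  0.04]
tool delta to [0.5, -0.142, 0.185] [ 0.2186 -0.3854  0.0895]
[-1.3  -0.44  1.32  2.57  1.89  0.42 -0.15]
[-1.4  -0.44  1.32  2.57  1.68  0.5  -0.04]
[0.53, -0.144, 0.185] [-0. -0.  0.] tilt 45.5 head -6.8 yz 0.01 [ 0.5   0.55 -0.41  2.34  2.89  0.53 -1.2 ]
tool delta to [0.53, -0.144, 0.185] [ 0.1976 -0.3833  0.1109]
[-0.46  0.19  0.84  2.54  3.85  0.43 -2.18]
[ 0.61  0.5  -0.47  2.57  2.98  0.68 -1.26]
[0.52, -0.143, 0.13] [-0. -0.  0.] tilt 45.5 head -6.7 yz 0.01 [ 0.5   0.55 -0.41  2.34  2.89  0.53 -1.2 ]
tool delta to [0.52, -0.143, 0.13] [ 0.2438 -0.3843  0.1423]
[ 0.45  0.32 -0.24  2.57  3.17  0.53 -1.49]
[ 0.6   0.5  -0.46  2.57  2.98  0.68 -1.26]
```

Run:
```python
from s4 import *
for v in ([.57,-.144,.2],[.6,-.144,.25],[.65,-.14,.3]):
    e2=[(v,0),([.55,-.143,.12],0),([.55,-.143,.088],0),(F2,0)];rep(v,e2);tool(v)
    for k in (1,2,3):
        q,x,T=run(e2[:k]);print("  ",np.round(q,2),np.degrees(np.arccos(-T[2,2])).round(1))
```

```text
t 23.2 pos [0.6397 0.2256 0.4078] R [[-0.694, 0.133, 0.708], [0.101, 0.991, -0.087], [-0.713, 0.011, -0.701]] f [1.1 0.7 0.3] w 0.001
[-1.45  0.09  0.82  1.9   0.74  0.71  0.32]
[0.57, -0.144, 0.2] [-0.  0.  0.] tilt 45.5 head -6.8 yz 0.01 [ 0.16  0.52  0.04  2.37  3.26  0.54 -1.65]
tool delta to [0.57, -0.144, 0.2] [ 0.1591 -0.3779  0.1287]
   [ 0.25  0.17 -0.04  2.41  3.39  0.24 -1.76] 45.5
   [ 0.2   0.37  0.03  2.53  3.3   0.56 -1.65] 45.5
   [ 0.2   0.47  0.04  2.56  3.28  0.68 -1.63] 45.5
[0.6, -0.144, 0.25] [-0.  0.  0.] tilt 45.1 head -8.9 yz -0.0 [-0.02  0.53  0.24  2.38  3.34  0.56 -1.8 ]
tool delta to [0.6, -0.144, 0.25] [ 0.1027 -0.3733  0.1149]
   [-1.19 -0.14  1.32  2.36  1.43  0.12  0.22] 45.2
   [-0.2   0.4   0.5   2.56  3.52  0.61 -1.93] 45.2
   [-0.    0.48  0.26  2.57  3.34  0.7  -1.75] 45.1
[0.65, -0.14, 0.3] [-0. -0. -0.] tilt 27.9 head 0.0 yz 0.06 [ 0.11  0.46  0.13  2.11 -1.04  0.18  2.64]
tool delta to [0.65, -0.14, 0.3] [ 0.0327 -0.3622  0.1148]
   [-0.21  0.1   0.4   2.16 -0.62  0.12  2.18] 45.5
   [ 0.22  0.24  0.02  2.29 -1.1   0.12  2.74] 32.8
   [ 0.25  0.34 -0.01  2.27 -1.09  0.12  2.74] 27.9
```

move_arm --motion '[{"tx": 0.016,"ty": -0.038,"tz": 0.013,"twist": 0},{"tx": 0.016,"ty": -0.038,"tz": 0.013,"twist": 0},{"tx": 0.016,"ty": -0.038,"tz": 0.013,"twist": 0},{"tx": 0.016,"ty": -0.038,"tz": 0.013,"twist": 0},{"tx": 0.016,"ty": -0.038,"tz": 0.013,"twist": 0},{"tx": 0.016,"ty": -0.038,"tz": 0.013,"twist": 0},{"tx": 0.016,"ty": -0.038,"tz": 0.013,"twist": 0}]'

```text
clock: 23.9
position: [0.595, -0.0239, 0.2695]
ee_rot: [0.173, 2.333, -0.052]
force: [2.0, 0.3, 2.1]
width: 0.005
gripper_force: 0.0
```

Run:
```python
from s4 import *
for v in ([.57,-.144,.2],[.56,-.144,.16]):
    e2=[(v,0),([.55,-.143,.12],0),([.55,-.143,.088],0),(F2,0)];rep(v,e2);tool(v)
    for k in (1,2,3):
        q,x,T=run(e2[:k]);print("  ",np.round(q,2),np.degrees(np.arccos(-T[2,2])).round(1))
```

```text
t 23.9 pos [ 0.595  -0.0239  0.2695] R [[-0.686, 0.141, 0.713], [0.109, 0.99, -0.091], [-0.719, 0.016, -0.695]] f [2.  0.3 2.1] w 0.005
[-1.18 -0.02  1.03  2.37  1.58  0.21 -0.21]
[0.57, -0.144, 0.2] [-0.  0.  0.] tilt 46.0 head -7.0 yz 0.02 [ 0.13  0.53  0.07  2.38  3.27  0.57 -1.68]
tool delta to [0.57, -0.144, 0.2] [ 0.054  -0.1235  0.0414]
   [ 0.21  0.17  0.01  2.42  3.39  0.26 -1.77] 46.0
   [ 0.17  0.37  0.06  2.54  3.31  0.58 -1.68] 46.0
   [ 0.17  0.48  0.07  2.57  3.29  0.71 -1.66] 46.0
[0.56, -0.144, 0.16] [-0.  0.  0.] tilt 46.0 head -7.0 yz 0.02 [ 0.09  0.53  0.12  2.38  3.31  0.57 -1.73]
tool delta to [0.56, -0.144, 0.16] [ 0.0896 -0.1255  0.0621]
   [ 0.13  0.26  0.11  2.49  3.38  0.42 -1.76] 46.0
   [ 0.12  0.38  0.12  2.55  3.35  0.59 -1.72] 46.0
   [ 0.12  0.48  0.13  2.57  3.33  0.72 -1.7 ] 46.0
```

move_arm --motion '[{"tx": 0.009,"ty": -0.02,"tz": 0.007,"twist": 0},{"tx": 0.009,"ty": -0.02,"tz": 0.007,"twist": 0},{"tx": 0.009,"ty": -0.02,"tz": 0.007,"twist": 0},{"tx": 0.009,"ty": -0.02,"tz": 0.007,"twist": 0},{"tx": 0.009,"ty": -0.02,"tz": 0.007,"twist": 0},{"tx": 0.009,"ty": -0.02,"tz": 0.007,"twist": 0},{"tx": 0,"ty": 0,"tz": 0,"twist": 0}]'

```text
clock: 24.6
position: [0.5912, -0.0923, 0.2433]
ee_rot: [0.174, 2.303, -0.075]
force: [0.0, 0.1, 0.5]
width: 0.007
gripper_force: 0.0
```

Run:
```python
from s4 import *
v=[.555,-.143,.12]
e2=[(v,0),([.555,-.143,.088],0),(F2,0)];rep(v,e2);tool(v);tool([.57,-.1435,.12])
for k in (1,2): q,x,T=run(e2[:k]);print("  ",np.round(q,2))
for r in arm.place_of("side","paddle_blue_tail")[:0]: pass
```

```text
t 24.6 pos [ 0.5912 -0.0923  0.2433] R [[-0.664, 0.15, 0.732], [0.102, 0.989, -0.11], [-0.74, 0.001, -0.672]] f [0.  0.1 0.5] w 0.007
[-0.54  0.08  0.59  2.41  2.87  0.17 -1.41]
[0.555, -0.143, 0.12] [-0.  0.  0.] tilt 47.7 head -8.3 yz 0.01 [ 0.25  0.54 -0.1   2.39  3.1   0.62 -1.49]
tool delta to [0.555, -0.143, 0.12] [ 0.1102 -0.0558  0.0619]
tool delta to [0.57, -0.1435, 0.12] [ 0.1001 -0.054   0.073 ]
   [ 0.01  0.41  0.24  2.57  3.34  0.67 -1.75]
   [ 0.29  0.5  -0.11  2.57  3.13  0.76 -1.5 ]
```

move_arm --motion '[{"tx": 0.02,"ty": -0.011,"tz": 0.0145,"twist": 0},{"tx": 0.02,"ty": -0.011,"tz": 0.0145,"twist": 0},{"tx": 0.02,"ty": -0.011,"tz": 0.0145,"twist": 0},{"tx": 0.02,"ty": -0.011,"tz": 0.0145,"twist": 0},{"tx": 0.02,"ty": -0.01,"tz": 0.015,"twist": 0},{"tx": 0,"ty": 0,"tz": 0,"twist": 0},{"tx": 0,"ty": 0,"tz": 0,"twist": 0}]'

```text
clock: 25.35
position: [0.573, -0.1384, 0.1249]
ee_rot: [0.164, 2.302, -0.079]
force: [-0.1, -0.5, 1.1]
width: 0.005
gripper_force: 0.0
```

Run:
```python
from s4 import *
tool([.57,-.1445,.085]);tool([.57,-.1445,.095])
print(np.round(Rt.T@[.01,-.0003,0],4))
rep("x",[([.57,-.1445,.085],0),(F2,0)])
snap("side","s9")
for r in arm.place_of("side","paddle_blue_tail")[:3]: print(round(r["conf"],2),np.round(r["point"],3),np.round(ray("side",r["point"],.0775),4))
```

```text
t 25.35 pos [ 0.573  -0.1384  0.1249] R [[-0.665, 0.144, 0.733], [0.093, 0.99, -0.11], [-0.741, -0.005, -0.671]] f [-0.1 -0.5  1.1] w 0.005
[-0.1   0.4   0.31  2.53  3.33  0.62 -1.78]
tool delta to [0.57, -0.1445, 0.085] [ 0.031  -0.0063  0.0253]
tool delta to [0.57, -0.1445, 0.095] [ 0.0236 -0.0063  0.0186]
[-0.0067  0.0011  0.0074]
x [-0.  0.  0.] tilt 47.8 head -8.3 yz -0.0 [-0.05  0.56  0.28  2.42  3.36  0.67 -1.82]
0.7 [0.582 0.983] [0.2882 0.4409 0.0775]
0.66 [0.634 0.61 ] [0.3333 0.0105 0.0775]
0.65 [0.247 0.808] [0.6762 0.3945 0.0775]
```

move_arm --motion '[{"tx": 0.011,"ty": -0.003,"tz": 0.009,"twist": 0},{"tx": 0.011,"ty": -0.003,"tz": 0.009,"twist": 0},{"tx": 0.007,"ty": -0.001,"tz": 0.006,"twist": 0},{"tx": 0,"ty": 0,"tz": 0,"twist": 0},{"tx": 0,"ty": 0,"tz": 0,"twist": 0}]'

```text
clock: 25.95
position: [0.5704, -0.145, 0.0881]
ee_rot: [0.164, 2.301, -0.077]
force: [0.2, -0.2, 0.2]
width: 0.007
gripper_force: 0.0
```

Run:
```python
from s4 import *
tool([.57,-.1445,.083]);tool([.60,-.1455,.083]);tool([.646,-.1465,.083])
```

```text
t 25.95 pos [ 0.5704 -0.145   0.0881] R [[-0.664, 0.143, 0.734], [0.094, 0.99, -0.108], [-0.742, -0.003, -0.67]] f [ 0.2 -0.2  0.2] w 0.007
[-0.04  0.52  0.28  2.55  3.33  0.77 -1.77]
tool delta to [0.57, -0.1445, 0.083] [0.0041 0.0004 0.0031]
tool delta to [0.6, -0.1455, 0.083] [-0.0159  0.0037  0.0252]
tool delta to [0.646, -0.1465, 0.083] [-0.0466  0.0093  0.0591]
```

move_arm --motion '[{"tx": 0.004,"ty": 0,"tz": 0.003,"twist": 0},{"tx": -0.005,"ty": 0.001,"tz": 0.0056,"twist": 0},{"tx": -0.005,"ty": 0.001,"tz": 0.0056,"twist": 0},{"tx": -0.005,"ty": 0.001,"tz": 0.0056,"twist": 0},{"tx": -0.005,"ty": 0.001,"tz": 0.0056,"twist": 0},{"tx": -0.005,"ty": 0.001,"tz": 0.0056,"twist": 0}]'

```text
clock: 26.55
position: [0.6072, -0.1461, 0.082]
ee_rot: [0.166, 2.302, -0.077]
force: [-8.5, -0.4, 10.4]
width: 0.003
gripper_force: 5.6
```

Run:
```python
from s4 import *
tool([.62,-.146,.083]);tool([.646,-.1465,.083])
```

```text
t 26.55 pos [ 0.6072 -0.1461  0.082 ] R [[-0.665, 0.144, 0.733], [0.095, 0.99, -0.109], [-0.741, -0.003, -0.671]] f [-8.5 -0.4 10.4] w 0.003
[-0.05  0.55  0.26  2.47  3.32  0.71 -1.78]
tool delta to [0.62, -0.146, 0.083] [-0.0093  0.002   0.0087]
tool delta to [0.646, -0.1465, 0.083] [-0.0266  0.0052  0.0278]
```

move_arm --motion '[{"tx": -0.0045,"ty": 0.001,"tz": 0.0035,"twist": 0},{"tx": -0.0037,"ty": 0.0007,"tz": 0.004,"twist": 0},{"tx": -0.0037,"ty": 0.0007,"tz": 0.004,"twist": 0},{"tx": -0.0037,"ty": 0.0007,"tz": 0.004,"twist": 0}]'

```text
clock: 26.95
position: [0.6295, -0.1458, 0.0826]
ee_rot: [0.165, 2.303, -0.077]
force: [-3.9, 0.1, 4.7]
width: 0.005
gripper_force: 2.7
```

Run:
```python
from s4 import *
tool([.646,-.1465,.083])
```

```text
t 26.95 pos [ 0.6295 -0.1458  0.0826] R [[-0.665, 0.143, 0.733], [0.095, 0.99, -0.108], [-0.741, -0.003, -0.672]] f [-3.9  0.1  4.7] w 0.005
[-0.05  0.55  0.26  2.42  3.32  0.67 -1.79]
tool delta to [0.646, -0.1465, 0.083] [-0.0114  0.0017  0.0119]
```

move_arm --motion '[{"tx": -0.0038,"ty": 0.0006,"tz": 0.004,"twist": 0},{"tx": -0.0038,"ty": 0.0006,"tz": 0.004,"twist": 0},{"tx": -0.0038,"ty": 0.0006,"tz": 0.004,"twist": 0},{"tx": 0,"ty": 0,"tz": 0,"twist": 0}]'

```text
clock: 27.35
position: [0.6468, -0.1464, 0.083]
ee_rot: [0.164, 2.302, -0.076]
force: [0.2, 0.9, 0.3]
width: 0.005
gripper_force: 0.7
```

Run:
```python
from s4 import *
```

```text
t 27.35 pos [ 0.6468 -0.1464  0.083 ] R [[-0.665, 0.143, 0.733], [0.094, 0.99, -0.108], [-0.741, -0.003, -0.671]] f [0.2 0.9 0.3] w 0.005
[-0.06  0.56  0.26  2.38  3.32  0.64 -1.8 ]
```

move_arm --motion '[{"tx": -0.002,"ty": 0.0003,"tz": 0.0022,"twist": 0},{"tx": -0.002,"ty": 0.0003,"tz": 0.0022,"twist": 0},{"tx": 0,"ty": 0,"tz": 0,"twist": 0}]'

```text
clock: 27.65
position: [0.652, -0.1467, 0.0829]
ee_rot: [0.165, 2.303, -0.076]
force: [-0.6, -0.1, 0.5]
width: 0.005
gripper_force: 0.9
```

Run:
```python
from s4 import *
```

```text
t 27.65 pos [ 0.652  -0.1467  0.0829] R [[-0.665, 0.143, 0.733], [0.094, 0.99, -0.108], [-0.741, -0.003, -0.672]] f [-0.6 -0.1  0.5] w 0.005
[-0.06  0.57  0.26  2.37  3.32  0.63 -1.8 ]
```

The forces show the fingers went under the lintel without touching it. The tongue end should now be about 20 mm past the hinge. I'll draw back and check the flap.

move_arm --motion '[{"tx": 0.01,"ty": -0.002,"tz": -0.011,"twist": 0},{"tx": 0.02,"ty": -0.004,"tz": -0.022,"twist": 0},{"tx": 0.02,"ty": -0.004,"tz": -0.022,"twist": 0},{"tx": 0.01,"ty": -0.002,"tz": -0.013,"twist": 0},{"tx": 0,"ty": 0,"tz": 0,"twist": 0},{"tx": 0,"ty": 0,"tz": 0,"twist": 0}]'

```text
clock: 28.25
position: [0.5604, -0.1457, 0.0842]
ee_rot: [0.166, 2.303, -0.076]
force: [-0.8, -0.2, -0.0]
width: 0.006
gripper_force: 0.0
```

Run:
```python
from s4 import *
for cam in ("wrist","side","top"):
    snap(cam,"z_"+cam)
    for qn,z in [("flap_edge",.0785),("paddle_blue_tail",.0775),("lamp_lever_tip",.132)]:
        for r in arm.place_of(cam,qn)[:2]: print(cam,qn,round(r["conf"],2),np.round(r["point"],3),np.round(ray(cam,r["point"],z),4))
    for r in arm.regions_of(cam,"flap_edge")[:1]:
        v,u=np.nonzero(r["region"]);print(cam,"flap region",round(r["conf"],2),u.min(),u.max(),v.min(),v.max(),len(u))
tool([.57,-.146,.2])
```

```text
t 28.25 pos [ 0.5604 -0.1457  0.0842] R [[-0.665, 0.144, 0.733], [0.096, 0.99, -0.108], [-0.741, -0.002, -0.672]] f [-0.8 -0.2 -0. ] w 0.006
[ 0.06  0.52  0.16  2.57  3.27  0.78 -1.68]
wrist flap region 0.5 277 286 348 356 72
side flap_edge 0.76 [0.463 0.483] [ 0.6306 -0.1406  0.0785]
side paddle_blue_tail 0.75 [0.638 0.614] [0.3272 0.0165 0.0775]
side paddle_blue_tail 0.58 [0.587 0.984] [0.2843 0.4408 0.0775]
side lamp_lever_tip 0.42 [0.524 0.382] [ 0.587  -0.3073  0.132 ]
side flap region 0.83 254 267 175 209 298
top flap_edge 0.72 [0.552 0.409] [ 0.6288 -0.1369  0.0785]
top paddle_blue_tail 0.77 [0.232 0.677] [0.2918 0.3653 0.0775]
top lamp_lever_tip 0.64 [0.642 0.441] [ 0.5813 -0.2759  0.132 ]
top flap region 0.7 298 325 168 173 116
tool delta to [0.57, -0.146, 0.2] [-0.0922  0.0009 -0.0708]
```

Run:
```python
import cv2,numpy as np
a,b,c,d=[cv2.imread("pics/%s.png"%n).astype(int) for n in("side0","z_side","s7","s9")]
s=np.s_[180:208,255:268]
print("vs shut at start",np.abs(a[s]-b[s]).mean().round(1),"open(s7)",np.abs(a[s]-c[s]).mean().round(1),"open(s9)",np.abs(a[s]-d[s]).mean().round(1))
for v in (190,198,203,206): print(v,[im[v,252:270:2].mean(1).round().astype(int).tolist() for im in(a,b,d)])
```

```text
vs shut at start 1.7 open(s7) 62.3 open(s9) 66.3
190 [[162, 140, 94, 101, 102, 102, 100, 91, 182], [164, 140, 99, 100, 104, 102, 102, 93, 185], [164, 168, 178, 177, 176, 177, 173, 204, 172]]
198 [[175, 148, 101, 100, 100, 102, 98, 194, 229], [176, 145, 96, 102, 100, 100, 97, 197, 232], [183, 106, 195, 202, 196, 188, 255, 234, 229]]
203 [[172, 173, 95, 103, 103, 205, 232, 226, 225], [174, 177, 95, 102, 102, 206, 233, 228, 227], [177, 144, 111, 141, 122, 122, 126, 131, 123]]
206 [[171, 172, 94, 101, 183, 232, 228, 228, 228], [172, 173, 93, 102, 186, 234, 228, 228, 228], [177, 185, 208, 255, 235, 236, 240, 232, 207]]
```

The flap region matches the starting picture to within noise (1.7, against 62–66 when open), so it's fully shut. Now for the lever.

Run:
```python
from s4 import *
F2=np.array([.636,-.282,.129])
A=[.57,-.15,.2];B=[.56,-.281,.2];C=[.535,-.281,.129]
for v in (A,B,C): tool(v)
for k in (1,2,3,4):
    q,x,T=run([(A,0),(B,0),(C,0),(F2,0)][:k]);print(np.round(x,3),np.round(q,2),np.degrees(np.arccos(-T[2,2])).round(1))
print(np.round(Rt.T@(np.array(B)-A),4),np.round(Rt.T@(np.array(C)-B),4),np.round(Rt.T@(F2-C),4))
```

```text
t 29.0 pos [ 0.5603 -0.1456  0.0842] R [[-0.665, 0.144, 0.733], [0.095, 0.99, -0.108], [-0.741, -0.003, -0.672]] f [-0.1 -0.  -0.7] w 0.01
[ 0.06  0.52  0.16  2.57  3.27  0.78 -1.68]
tool delta to [0.57, -0.15, 0.2] [-0.0927 -0.0033 -0.0702]
tool delta to [0.56, -0.281, 0.2] [-0.0984 -0.1343 -0.0634]
tool delta to [0.535, -0.281, 0.129] [-0.0292 -0.1378 -0.034 ]
[ 0.57 -0.15  0.2 ] [ 0.09  0.18  0.14  2.45  3.39  0.33 -1.76] 47.8
[ 0.56  -0.281  0.2  ] [ 0.59  0.27 -0.02  2.31  4.1   0.38 -2.19] 47.8
[ 0.535 -0.281  0.129] [ 0.55  0.41  0.09  2.42  3.85  0.6  -1.87] 47.8
[ 0.636 -0.282  0.129] [ 0.44  0.48  0.05  2.24  3.78  0.47 -1.93] 47.8
[-0.0057 -0.1311  0.0068] [ 0.0692 -0.0034  0.0294] [-0.0673  0.0135  0.0741]
```

move_arm --motion '[{"tx": -0.031,"ty": -0.001,"tz": -0.0233,"twist": 0},{"tx": -0.031,"ty": -0.001,"tz": -0.0233,"twist": 0},{"tx": -0.031,"ty": -0.001,"tz": -0.0233,"twist": 0},{"tx": -0.001,"ty": -0.026,"tz": 0.0014,"twist": 0},{"tx": -0.001,"ty": -0.026,"tz": 0.0014,"twist": 0},{"tx": -0.001,"ty": -0.026,"tz": 0.0014,"twist": 0},{"tx": -0.001,"ty": -0.026,"tz": 0.0014,"twist": 0},{"tx": -0.001,"ty": -0.026,"tz": 0.0014,"twist": 0},{"tx": 0,"ty": 0,"tz": 0,"twist": 0},{"tx": 0,"ty": 0,"tz": 0,"twist": 0}]'

```text
clock: 30.0
position: [0.5598, -0.2804, 0.1991]
ee_rot: [0.167, 2.303, -0.077]
force: [0.5, 0.6, 0.5]
width: 0.009
gripper_force: 0.0
```

Run:
```python
from s4 import *
tool([.535,-.281,.129])
snap("wrist","y1")
for r in arm.place_of("wrist","lamp_lever_tip")[:2]: print(round(r["conf"],2),np.round(r["point"],3),np.round(ray("wrist",r["point"],.132),4))
```

```text
t 30.0 pos [ 0.5598 -0.2804  0.1991] R [[-0.665, 0.145, 0.732], [0.096, 0.989, -0.109], [-0.74, -0.002, -0.672]] f [0.5 0.6 0.5] w 0.009
[ 0.57  0.26 -0.02  2.32  4.06  0.37 -2.17]
tool delta to [0.535, -0.281, 0.129] [ 0.0683 -0.004   0.029 ]
0.82 [0.52  0.428] [ 0.5884 -0.2773  0.132 ]
```

move_arm --motion '[{"tx": 0.0227,"ty": -0.001,"tz": 0.0097,"twist": 0},{"tx": 0.0227,"ty": -0.001,"tz": 0.0097,"twist": 0},{"tx": 0.0227,"ty": -0.001,"tz": 0.0097,"twist": 0},{"tx": 0,"ty": 0,"tz": 0,"twist": 0},{"tx": -0.0096,"ty": 0.002,"tz": 0.0106,"twist": 0},{"tx": -0.0096,"ty": 0.002,"tz": 0.0106,"twist": 0},{"tx": -0.0096,"ty": 0.002,"tz": 0.0106,"twist": 0},{"tx": -0.0096,"ty": 0.002,"tz": 0.0106,"twist": 0},{"tx": -0.0096,"ty": 0.002,"tz": 0.0106,"twist": 0}]'

```text
clock: 31.0
position: [0.6101, -0.2796, 0.1301]
ee_rot: [0.164, 2.302, -0.077]
force: [-1.3, -0.1, 0.1]
width: 0.003
gripper_force: 0.4
```

Run:
```python
from s4 import *
tool([.636,-.281,.129])
```

```text
t 31.0 pos [ 0.6101 -0.2796  0.1301] R [[-0.664, 0.143, 0.734], [0.094, 0.99, -0.108], [-0.741, -0.003, -0.671]] f [-1.3 -0.1  0.1] w 0.003
[ 0.43  0.46  0.07  2.29  3.76  0.5  -1.91]
tool delta to [0.636, -0.281, 0.129] [-0.0166  0.0023  0.0199]
```

Contact force is 1.3 N, as expected for the lever. I'll go on in small steps up to its stop.

move_arm --motion '[{"tx": -0.004,"ty": 0.0006,"tz": 0.005,"twist": 0},{"tx": -0.004,"ty": 0.0006,"tz": 0.005,"twist": 0},{"tx": -0.004,"ty": 0.0006,"tz": 0.0045,"twist": 0},{"tx": -0.002,"ty": 0.0003,"tz": 0.0022,"twist": 0},{"tx": 0,"ty": 0,"tz": 0,"twist": 0}]'

```text
clock: 31.5
position: [0.6301, -0.2808, 0.1284]
ee_rot: [0.165, 2.303, -0.077]
force: [-0.1, -0.4, 0.3]
width: 0.006
gripper_force: 0.1
```

Run:
```python
from s4 import *
```

```text
t 31.5 pos [ 0.6301 -0.2808  0.1284] R [[-0.665, 0.144, 0.733], [0.095, 0.99, -0.108], [-0.741, -0.003, -0.672]] f [-0.1 -0.4  0.3] w 0.006
[ 0.42  0.48  0.06  2.25  3.75  0.47 -1.92]
```

move_arm --motion '[{"tx": -0.002,"ty": 0.0003,"tz": 0.0022,"twist": 0},{"tx": -0.002,"ty": 0.0003,"tz": 0.0022,"twist": 0},{"tx": 0,"ty": 0,"tz": 0,"twist": 0}]'

```text
clock: 31.8
position: [0.633, -0.2814, 0.127]
ee_rot: [0.168, 2.307, -0.077]
force: [-17.2, 2.9, 9.0]
width: 0.007
gripper_force: 9.1
```

move_arm --motion '[{"tx": -0.002,"ty": 0.0003,"tz": 0.0022,"twist": 0},{"tx": 0,"ty": 0,"tz": 0,"twist": 0}]'

```text
clock: 32.0
position: [0.6338, -0.2818, 0.1262]
ee_rot: [0.17, 2.31, -0.078]
force: [-27.6, 4.4, 14.7]
width: -0.001
gripper_force: 14.7
```

The lever is against its stop, where predicted. I'll back off and check.

move_arm --motion '[{"tx": 0.005,"ty": -0.001,"tz": -0.0055,"twist": 0},{"tx": 0.014,"ty": -0.003,"tz": -0.016,"twist": 0},{"tx": 0.02,"ty": -0.004,"tz": -0.022,"twist": 0},{"tx": 0.01,"ty": -0.002,"tz": -0.011,"twist": 0},{"tx": -0.025,"ty": 0,"tz": -0.023,"twist": 0},{"tx": -0.025,"ty": 0,"tz": -0.023,"twist": 0},{"tx": 0,"ty": 0,"tz": 0,"twist": 0},{"tx": 0,"ty": 0,"tz": 0,"twist": 0}]'

```text
clock: 32.8
position: [0.5651, -0.2808, 0.1982]
ee_rot: [0.164, 2.3, -0.078]
force: [0.3, 0.6, 0.0]
width: 0.004
gripper_force: 0.0
```

Run:
```python
from s4 import *
for cam in ("top","side","wrist"):
    snap(cam,"x_"+cam)
    for qn,z in [("lamp_lever_tip",.132),("flap_edge",.0785),("tape",0),("ruler",0),("paddle_red",.005),("glue",0),("gluestick",0)]:
        for r in arm.place_of(cam,qn)[:1]: print(cam,qn,round(r["conf"],2),np.round(ray(cam,r["point"],z)[:2],4))
a,b=cv2.imread("pics/side0.png").astype(int),cv2.imread("pics/x_side.png").astype(int)
s=np.s_[180:208,255:268];print("flap diff",np.abs(a[s]-b[s]).mean())
d=(np.abs(a-b).mean(2)>40).astype(np.uint8);n,l,t,c=cv2.connectedComponentsWithStats(d)
print([t[i].tolist() for i in range(1,n) if t[i,4]>60])
```

```text
t 32.8 pos [ 0.5651 -0.2808  0.1982] R [[-0.663, 0.144, 0.734], [0.094, 0.99, -0.109], [-0.742, -0.004, -0.67]] f [0.3 0.6 0. ] w 0.004
[ 0.58  0.27 -0.04  2.31  4.04  0.37 -2.15]
top lamp_lever_tip 0.74 [0.6838 0.312 ]
top flap_edge 0.62 [ 0.6225 -0.1483]
top tape 0.49 [0.3766 0.0477]
top ruler 0.87 [ 0.4157 -0.3756]
top paddle_red 0.94 [0.5717 0.234 ]
top glue 0.48 [ 0.6765 -0.45  ]
top gluestick 0.61 [0.7633 0.1401]
side lamp_lever_tip 0.65 [ 0.6502 -0.291 ]
side flap_edge 0.68 [ 0.6273 -0.1335]
side tape 0.59 [0.3724 0.0434]
side ruler 0.7 [ 0.4292 -0.3909]
side paddle_red 0.7 [0.5686 0.2312]
side glue 0.8 [0.764  0.0581]
side gluestick 0.73 [0.7559 0.1363]
wrist lamp_lever_tip 0.85 [ 0.6604 -0.2798]
wrist flap_edge 0.89 [ 0.6263 -0.1446]
wrist tape 0.62 [ 0.9814 -0.0767]
wrist ruler 0.24 [ 0.934  -0.3074]
flap diff 2.423992673992674
[[382, 0, 105, 92, 2794], [495, 0, 18, 149, 1167], [292, 63, 159, 95, 3823], [534, 63, 26, 7, 76], [546, 100, 14, 73, 165], [265, 158, 13, 19, 91], [467, 174, 27, 22, 198], [511, 184, 27, 20, 115], [516, 194, 17, 32, 238], [212, 282, 56, 23, 602]]
```

```bash
python3 -c "
from cell import arm
print(arm.sign_off())"
```

```text
the job is handed in; nothing more can be done
None
```

I handed the job in at about 33 s: the blue paddle is inside the UV box, the flap shut behind it, the lamp lever was then pushed to its on stop, and nothing else was moved; to get the tongue end past the hinge I had to lean the tool about 48° so the fingers fitted under the lintel.

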